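Pry open the dry box, load the canisters, seal it again

ROBOT

A 6-joint arm with a two-finger parallel gripper is mounted at the origin on a cart in front of the work surface, level with it; the furniture and walls round the work are solid. World frame = base frame: x ahead of the robot, y to its left, z up, the work surface at z = 0. Lengths are in m, angles in rad, forces in N, time in s.
With the tool pointing down it reaches from about 0.25 to 0.775 m from the base axis. Payload 4 kg.
Tool frame: the origin (TCP) lies midway between the tips of the shut fingers; the grasp point (between the pads) lies 19 mm behind it; z points along the fingers, y is the direction in which the jaws open and shut (so a half turn about z gives the same grasp; the last joint's range is limited). The gripper opens to 94 mm and grips with 3 to 60 N. Pads are 16 mm wide; open, the fingers measure 119 mm over their backs; the gripper's body (75 mm by 177 mm) begins 78 mm behind the grasp point.
Start: joints at [-1.352, 0.087, 1.371, -0, 1.684, -0.103], TCP at [0.174, -0.522, 0.206] pointing down, gripper open.
Joint ranges: [-3.1, 3.1], [-0.76, 2.03], [0.27, 2.55], [-1.08, 4.22], [0.17, 2.65], [-2.57, 2.57]. Speed limits (rad/s): [2.79, 2.79, 3.14, 3.14, 3.14, 3.14].

INTERFACE

Orientations are given as [roll, pitch, yaw] about the fixed x, y, z axes, in that order (R = Rz(yaw) Ry(pitch) Rx(roll)).
In Python, from bench import robot gives the robot as it stands.
- The arm moves only by the tool carry_out, never from a script. Its argument "deltas" is text: rows parted by semicolons, each of 7 numbers parted by spaces: the shift along the tool's x, y, z in mm, then the turn, a rotation vector about the tool's x, y, z in rad, then the closure, from 0 (fully open) to 1 (shut). A call has exactly 8 rows; each row is the pose to reach, as a shift and turn from the pose commanded when the call began, along the tool's axes at that moment; what a row does not reach only later rows make up. A row lasts 1/12 s, in which the tool goes at most 41.7 mm and 7.16 degrees, less where a joint would pass 70% of its speed; a pose out of reach is approached as far as the arm can. A call with a gripper value outside its range is refused whole. The fingers move at their own pace and stop on an object; the grip force is fixed at half the most. Time passes only in rows, so rows that repeat a pose let the fingers close, or fill a call up. It gives the time, the measured TCP pose, the force and the opening at its end, in the units of the state.
- robot.get_obs(): the state, without advancing time (a new reading comes with each control period).
- robot.snapshot(name): name is "scene" or "top" or "wrist"; returns a dict with "pixels" (400x640x3 uint8, red, green, blue), "range_z" (400x640 float32, m along the optical axis (not along the pixel's ray), 0 where there is no reading), "camera_matrix" (3x3 intrinsics, pixels), "rvec" (rotation vector, rad) and "tvec" (3), from world to camera coordinates, as OpenCV has them. Camera axes: x right, y down, z forward; pixel columns grow to the right and rows downward; lengths in m; the calibration is good to about 2 mm. A picture is of the moment at which its call begins.
- robot.close_job(): hands the job in, once; it reports no verdict.
Trained networks look in a picture, given as the dict that the camera call returned (one of the last four; its "shot" number tells which), for a name from the list of things; names that differ only in an ending like _2 or _b are one class to them, and where a whole thing is asked for, a point or a joint stands for the part that bears it (a point fixed in the world has none). Each returns a list of dicts, best first, with "p" (0 to 1); they miss things now and then, are a little off and sometimes report something else, mostly with a low value. They report only what shows in the picture. A call takes as long as a camera call. They do not tell look-alikes from the thing itself.
- robot.look_for(picture, thing): "at" ([x, y, z] in m, in the coordinates of the camera as it stood for that picture, good to about 4 mm: the middle of the surface that is visible of it).
- robot.place_of(picture, thing): "at" ([x, y, z] in m, in the coordinates of the camera as it stood for that picture, good to about 4 mm: a listed point, or the origin of a listed thing).
The state is a dict: "time": time; "joint_positions": joint angles; "qvel": joint speeds; "joint_torque": joint torques, N m; "tool_pos": TCP position; "ee_rot": TCP orientation; "wrist_force": force on the tool from outside, world axes, zero at the start; "wrist_torque": the same for the moment, N m; "width": finger opening in m.
Only numpy, scipy, OpenCV 4.12 (cv2) and the standard library are available. Lean on these libraries where they do the work, as an engineer would, in place of code of your own. Each camera call takes 0.05 s, during which the arm holds its last target.

TASK

The lid of the dry box is stuck tight: set the pry bar on the steel fulcrum beside the box with its blade under the lid's yellow tab and lever that edge of the lid up, then take the lid off and keep it off while you stand every desiccant canister upright on the floor inside the box. Put the lid back with its yellow tab over the fulcrum again and press its corners down one after another until it sits flat and sealed all round, and leave the pry bar lying on the green mat. Do not knock the timer, the tape roll or the marker aside.

Things in the scene. Friction and masses are not known exactly. Their poses are not given: they have to be found in the camera images.
- dry_box: light grey open box, fixed, outside 170 (x) x 130 (y) x 100 mm high, walls 5 mm, raised black inner floor at z = 45 mm; origin: centre of its underside, z up. Rim at z = 100 mm. Near its inner corners, at x = +-65 mm on the long walls, black sprung gasket pads just below the rim stand 7 mm out of the wall and grip the lid's plug; each corner takes up to 20 N to snap down, the whole lid 35 to 60 N to pull out
- fulcrum: steel bracket fixed to the -y wall of the dry box; same origin and axes as dry_box. Its round cross-bar, 8 mm diameter, runs along x at y = -110 mm, top at z = 90 mm (10 mm below the tab of the seated lid); the blade goes between its two end flanges, 40 mm apart (x = +-20 mm), which rise 4 mm above the bar
- lid: white plate 170 (x) x 130 (y) x 6 mm, 0.2 kg; origin: centre of the plate's underside, axes as dry_box's when on it, 100 mm above the box's origin when seated. Black knob, 30 mm diameter, at its middle, z = 6 to 36 mm. Rubber plug 18 mm deep below (foot 102 x 152 mm, y by x) with a bulge; an edge pried up 7 mm stays up, and the far edge then comes out by tilting. Laid on loosely it stands 8 to 14 mm proud; pressing one corner may raise others
- lid_tab (a point): point on the underside of the lid's yellow pry tab, which is 36 mm wide (x), 6 mm thick and stands 18 mm out beyond the lid's -y edge; the point lies at y = -78 mm in the lid's frame (13 mm out from the box wall), z = 100 mm when seated
- lid_corner_a (a point): marked pressing point (thin grey disc) on the top face of the lid near one corner, 70 mm and 52 mm from the lid's centre lines: the -x, -y corner. Its height is 106 mm above the worktop when that corner is fully down
- lid_corner_b (a point): marked pressing point (thin grey disc) on the top face of the lid near one corner, 70 mm and 52 mm from the lid's centre lines: the +x, -y corner. Its height is 106 mm above the worktop when that corner is fully down
- lid_corner_c (a point): marked pressing point (thin grey disc) on the top face of the lid near one corner, 70 mm and 52 mm from the lid's centre lines: the +x, +y corner. Its height is 106 mm above the worktop when that corner is fully down
- lid_corner_d (a point): marked pressing point (thin grey disc) on the top face of the lid near one corner, 70 mm and 52 mm from the lid's centre lines: the -x, +y corner. Its height is 106 mm above the worktop when that corner is fully down
- pry_bar: pry bar 178 mm long, 0.16 kg: orange handle 100 (x) x 20 (y) x 22 (z) mm and, out of its +x end, a flat steel blade 16 mm wide and 5 mm thick whose tip lies 128 mm from the origin; a steel collar 12 mm thick reaches to x = 60 mm. Origin at the middle of the handle's underside, the blade's mid-plane 11 mm above it (bar alike either way up); balances within the handle. Starts lying on the green mat
- mat: green bench mat fixed to the worktop, 260 (x) x 120 (y) x 3 mm; origin at the centre of its underside
- canister_1: desiccant canister, an aluminium puck 32 mm in diameter and 30 mm high with an orange band and a perforated top; origin at the centre of its underside, z up. May be absent
- canister_2: desiccant canister, an aluminium puck 32 mm in diameter and 30 mm high with an orange band and a perforated top; origin at the centre of its underside, z up. May be absent
- canister_3: desiccant canister, an aluminium puck 32 mm in diameter and 30 mm high with a blue band and a perforated top; origin at the centre of its underside, z up. May be absent
- canister_4: desiccant canister, an aluminium puck 32 mm in diameter and 30 mm high with a blue band and a perforated top; origin at the centre of its underside, z up. May be absent
- timer: white bench timer, 62 x 68 x 21 mm, bystander
- tape_roll: roll of beige tape lying flat, 88 mm diameter, 24 mm high, bystander
- marker: black and white marker lying flat, 16 x 138 x 18 mm, bystander
Things that resemble listed ones, but are neither listed nor needed, are in the scene too. What is shaped like the canister_3 but red or turquoise is not meant.

How it is judged:
By the outcome, as a careful person would: the job done as asked, in the order asked, and still so for the second after the job is handed in, with the robot touching nothing.
Of canister_1, canister_2, canister_3, canister_4 only 2 to 4 are there at a start; the rules pass over those that are not, and their reading is None.
At some moment in a run one of canister_1, canister_2, canister_3, canister_4, pry_bar may be knocked a few centimetres aside while the robot is not near it.
It also fails if it takes over 210 s, if anything falls off the work surface, if the arm or the gripper's body presses on something with over 40 N, if the wrist force passes 120 N, or if a joint passes its speed limit or range.

## Working session

There is one attempt and no reset: what is moved stays moved. The work goes in short steps, Python scripts to look and compute and a tool call to move; the robot and the scene stay as the last step left them, time stands still between calls to the robot, and variables do not carry over. Pictures are saved under pics/ and viewed, and the job is handed in when it is done.

Besides the shell and the picture viewer there is one more tool, called as name(argument=value, ...), one argument or row to a line, values as JSON. carry_out: Moves the arm, as the interface text tells. Its arguments: {"type":"object","properties":{"deltas":{"type":"string"}},"required":["deltas"]}

```bash
ls -la; mkdir -p pics
cat > h.py <<'E'
import numpy as np, cv2, pickle
from scipy.spatial.transform import Rotation as R
from bench import robot
def snap(name,fn=None):
    s=robot.snapshot(name)
    if fn: cv2.imwrite('pics/'+fn,cv2.cvtColor(s['pixels'],cv2.COLOR_RGB2BGR))
    return s
def c2w(s,p):
    Rm=cv2.Rodrigues(np.array(s['rvec'],float))[0]
    return (np.atleast_2d(p)-np.array(s['tvec']).reshape(3))@Rm
def cloud(s):
    z=s['range_z'];K=np.array(s['camera_matrix']);h,w=z.shape
    v,u=np.mgrid[:h,:w]
    P=np.stack([(u-K[0,2])/K[0,0]*z,(v-K[1,2])/K[1,1]*z,z],-1).reshape(-1,3)
    W=c2w(s,P).reshape(h,w,3); W[z==0]=np.nan
    return W
def proj(s,p):
    return cv2.projectPoints(np.atleast_2d(np.array(p,float)),np.array(s['rvec'],float),np.array(s['tvec'],float),np.array(s['camera_matrix']),None)[0].reshape(-1,2)
def tool():
    o=robot.get_obs(); return np.array(o['tool_pos']),np.array(o['ee_rot'])
E
python3 - <<'E'
from h import *
o=robot.get_obs(); print(o)
for n in ['scene','top','wrist']:
    s=snap(n,f'{n}0.png')
    for t in ['dry_box','lid','lid_tab','lid_corner_a','pry_bar','mat','canister_1','canister_3','timer','tape_roll','marker','fulcrum']:
        r=robot.place_of(s,t)
        for d in r[:6]: print(n,t,round(d['p'],2),c2w(s,d['at'])[0].round(3),proj(s,c2w(s,d['at']))[0].round(0))
E
```

```text
total 12
drwxr-xr-x  3 agent agent 4096 Dec  6 17:09 .
drwxr-xr-x 23 root  root  4096 Dec  6 17:09 ..
drwxr-xr-x  2 agent agent 4096 Dec  6 17:09 pics
{'time': 0.0, 'joint_positions': array([-1.35209349e+00,  8.79526175e-02,  1.37225891e+00, -1.22453420e-05,
        1.68360908e+00, -1.03093175e-01]), 'qvel': array([ 2.46147889e-04,  3.24756280e-05,  1.94359168e-03, -5.24243528e-04,
       -9.70114407e-04,  2.81912399e-04]), 'joint_torque': array([-5.48999815e-04, -3.40176308e+01, -3.02433836e+01,  7.17220595e-02,
        3.27058334e-02, -1.78285782e-04]), 'tool_pos': array([ 0.17382229, -0.52122147,  0.20430314]), 'ee_rot': array([-3.13937528e+00, -2.17173954e-04,  3.21794406e-01]), 'wrist_force': array([ 0.54170045, -0.22523419,  0.32077549]), 'wrist_torque': array([-0.01517494,  0.00755571,  0.00587344]), 'width': 0.09400469845460323}
scene dry_box 0.84 [0.579 0.112 0.003] [297. 232.]
scene lid 0.85 [0.583 0.114 0.099] [295. 205.]
scene lid_tab 0.55 [0.571 0.034 0.098] [319. 200.]
scene lid_tab 0.48 [ 0.578  0.115 -0.001] [296. 233.]
scene lid_corner_a 0.97 [0.516 0.173 0.104] [288
[... 1795 characters left out ...]
59 0.278 0.001] [255. 252.]
top canister_1 0.52 [ 0.517  0.465 -0.004] [199. 237.]
top canister_1 0.42 [0.546 0.283 0.001] [253. 226.]
top canister_1 0.42 [0.457 0.392 0.006] [221. 254.]
top canister_3 0.59 [0.598 0.415 0.   ] [214. 212.]
top canister_3 0.56 [0.601 0.337 0.002] [237. 210.]
top canister_3 0.52 [0.459 0.278 0.001] [255. 252.]
top canister_3 0.52 [ 0.517  0.465 -0.004] [199. 237.]
top canister_3 0.42 [0.546 0.283 0.001] [253. 226.]
top canister_3 0.42 [0.457 0.392 0.006] [221. 254.]
top timer 0.45 [0.532 0.389 0.001] [221. 232.]
top timer 0.26 [0.655 0.163 0.107] [286. 189.]
top tape_roll 0.73 [ 0.78  -0.059 -0.001] [353. 154.]
top marker 0.45 [ 0.388  0.166 -0.   ] [289. 273.]
```

View pics/scene0.png

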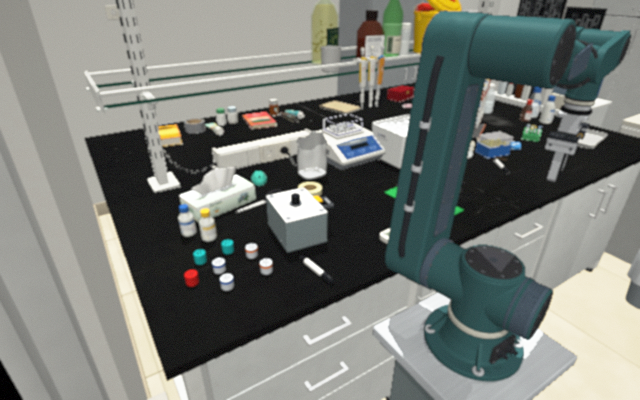

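View pics/top0.png

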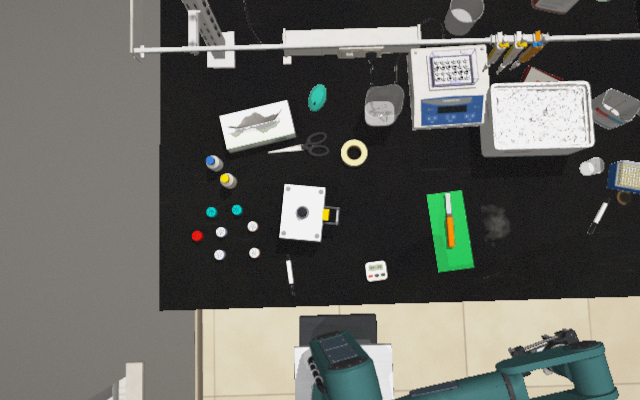

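View pics/wrist0.png

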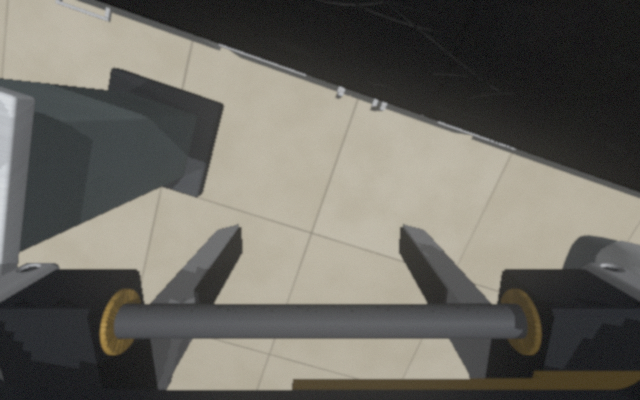

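The red canister (197,236) and turquoise ones (211,212) and (237,210) are look-alikes. The white-topped ones at (221,232), (252,226), (219,255) and (254,253) are candidates. I'll check their bands in enlarged crops.

Run:
```python
import cv2,numpy as np
a=cv2.imread('pics/scene0.png')[230:300,170:290]
a=cv2.resize(a,None,fx=6,fy=6,interpolation=cv2.INTER_CUBIC)
cv2.imwrite('pics/crop_can0.png',a)
b=cv2.imread('pics/top0.png')[170:280,185:355]
cv2.imwrite('pics/crop_top0.png',cv2.resize(b,None,fx=4.5,fy=4.5,interpolation=cv2.INTER_CUBIC))
```

```text
(no output)
```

View pics/crop_can0.png

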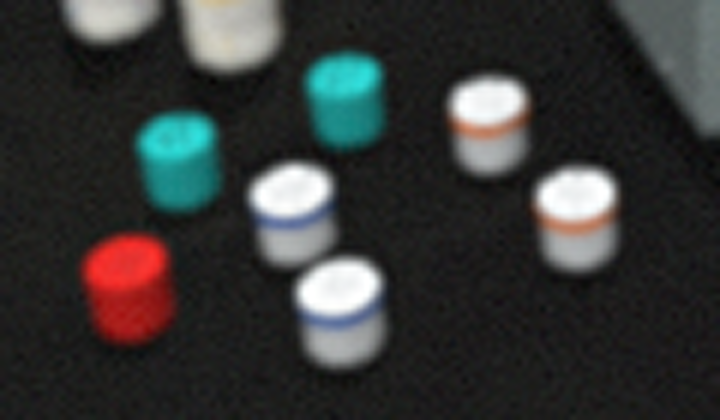

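View pics/crop_top0.png

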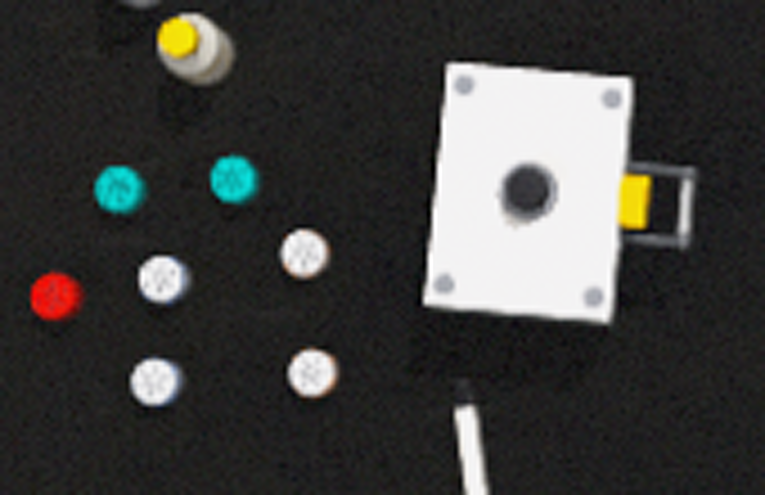

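```bash
cat >> h.py <<'E'
def boxfit(W,m):
    return W[m]
E
python3 - <<'E'
from h import *
s=snap('top')
W=cloud(s); px=s['pixels'].astype(int); r,g,b=px[...,0],px[...,1],px[...,2]
# lid top plate
m=(W[...,2]>0.098)&(W[...,2]<0.112)&(W[...,0]>.45)&(W[...,0]<.72)&(W[...,1]>-.02)&(W[...,1]<.25)
P=W[m]; print('lid',m.sum(),P[:,2].mean(),np.percentile(P[:,2],[5,50,95]))
lidm=m&(abs(r-g)<30)&(abs(g-b)<40)&(r>140)
rc=cv2.minAreaRect((W[lidm][:,:2]*1000).astype(np.float32)); print('lid rect',rc)
ym=m&(r>150)&(b<110); print('tab',ym.sum(),W[ym].mean(0))
k=(W[...,2]>0.125)&(W[...,2]<0.145)&(abs(W[...,0]-.58)<.03)&(abs(W[...,1]-.113)<.03); print('knob',W[k].mean(0),k.sum(), W[k].min(0),W[k].max(0))
# mat
gm=(g>150)&(r<90)&(W[...,1]<-.2); print('mat',cv2.minAreaRect((W[gm][:,:2]*1000).astype(np.float32)),np.median(W[gm][:,2]))
om=(r>170)&(g<150)&(b<90)&(W[...,1]<-.25)&(W[...,1]>-.45)&(W[...,2]>.01); print('handle',cv2.minAreaRect((W[om][:,:2]*1000).astype(np.float32)),np.median(W[om][:,2]),om.sum())
bm=(abs(r-g)<40)&(r>120)&(W[...,1]<-.25)&(W[...,1]>-.45)&(W[...,0]>.35)&(W[...,0]<.68); print('blade',cv2.minAreaRect((W[bm][:,:2]*1000).astype(np.float32)),np.median(W[bm][:,2]),bm.sum())
# canisters
z=(W[...,2]>.02)&(W[...,2]<.045)&(W[...,1]>.2)&(W[...,1]<.55)&(W[...,0]>.4)&(W[...,0]<.66)
n,l,st,c=cv2.connectedComponentsWithStats(z.astype(np.uint8))
for i in range(1,n):
    if st[i,4]>8: print(c[i].round(),st[i,4],W[l==i].mean(0).round(4),np.median(px[l==i],0))
# fulcrum
f=(W[...,2]>.05)&(W[...,2]<.098)&(W[...,1]>-.05)&(W[...,1]<.04)&(W[...,0]>.5)&(W[...,0]<.65); print('fulc',f.sum(),cv2.minAreaRect((W[f][:,:2]*1000).astype(np.float32)),np.percentile(W[f][:,2],[5,50,95]))
E
```

```text
lid 2050 0.10604723454512556 [0.10064329 0.10611873 0.11089296]
lid rect ((581.0303344726562, 115.27169799804688), (129.95921325683594, 169.67237854003906), 83.0141830444336)
tab 59 [0.57144829 0.04212832 0.10613454]
knob [0.58060378 0.11528874 0.13566389] 75 [0.56780754 0.1012264  0.12683781] [0.59343061 0.12924392 0.14382105]
mat ((514.02978515625, -370.8836364746094), (258.4034729003906, 121.98878479003906), 6.132354736328125) 0.0038867979512912337
handle ((717.0269775390625, -394.58087158203125), (31.02478790283203, 515.6098022460938), 82.60552215576172) 0.025093082676140934 145
blade ((550.4951171875, -370.59075927734375), (173.99594116210938, 22.97618865966797), 4.237048149108887) 0.016029430453783626 114
[236. 209.] 77 [0.6026 0.3337 0.0297] [ 10. 188. 186.]
[211. 211.] 81 [0.5978 0.4182 0.0302] [ 10. 183. 181.]
[252. 225.] 81 [0.547  0.2831 0.0303] [223. 222. 223.]
[221. 231.] 80 [0.5316 0.3863 0.0295] [223.  224.  226.5]
[196. 235.] 78 [0.5211 0.4652 0.0296] [226.5  25.5  15.5]
[254. 252.] 76 [0.4605 0.2791 0.0304] [226.5 224.  225. ]
[219. 254.] 78 [0.4573 0.393  0.0298] [225. 224. 226.]
fulc 89 ((569.770751953125, 21.016416549682617), (41.76490783691406, 56.05756378173828), 83.79048156738281) [0.08417236 0.0899031  0.09614662]
```

Crops: four aluminium canisters, all upright. Two have orange bands, at top (252,225) and (254,252), and two have blue bands, at (221,231) and (219,254). Next is the move helper, then I approach the pry bar.

```bash
cat >> h.py <<'E'
import json,os
CF='cmd.json'
def down(yaw,tilt=None):
    return R.from_euler('xyz',[np.pi,0,yaw])
def getcmd():
    d=json.load(open(CF)); return np.array(d['p']),R.from_quat(d['q'])
def setcmd(p,r): json.dump({'p':list(map(float,p)),'q':list(map(float,r.as_quat()))},open(CF,'w'))
def rel(p,r):
    p0,r0=getcmd(); d=r0.inv().apply(np.array(p)-p0)*1000; rv=(r0.inv()*r).as_rotvec()
    return d,rv
def show(p,r,clos,n=8):
    d,rv=rel(p,r)
    print('rel mm',d.round(1),'rv',rv.round(3),'min rows',max(np.linalg.norm(d)/41,np.linalg.norm(rv)/.124))
def rows(p,r,clos,n,pad=8):
    d,rv=rel(p,r); out=[]
    for i in range(1,pad+1):
        f=min(1,i/n); out.append(' '.join(f'{x:g}' for x in list((d*f).round(1))+list((rv*f).round(3))+[clos]))
    print('; '.join(out))
def commit(txt):
    # txt: last row
    v=[float(x) for x in txt.split(';')[-1].split()]
    p0,r0=getcmd(); setcmd(p0+r0.apply(np.array(v[:3])/1000),r0*R.from_rotvec(v[3:6]))
def st():
    o=robot.get_obs(); print('t',round(o['time'],2),'p',np.array(o['tool_pos']).round(4),'rot',np.array(o['ee_rot']).round(3),'F',np.array(o['wrist_force']).round(1),'w',round(o['width'],4)); 
    if os.path.exists(CF):
        p,r=getcmd(); print('cmd',p.round(4),r.as_euler('xyz').round(3))
C=np.array([.581,.1153]); YAW=-0.122
def bx(x,y,z=0):
    c,s=np.cos(YAW),np.sin(YAW); return np.array([C[0]+c*x-s*y,C[1]+s*x+c*y,z])
E
python3 - <<'E'
from h import *
setcmd([.1738,-.5218,.206],down(.322))
st(); p=[.50,-.374,.22]; show(p,down(.08),0); rows(p,down(.08),0,8)
E
```

```text
t 2.0 p [ 0.174  -0.5218  0.2055] rot [3.142 0.    0.322] F [-0.1 -0.5 -0.2] w 0.0939
cmd [ 0.1738 -0.5218  0.206 ] [3.142 0.    0.322]
rel mm [356.2 -37.  -14. ] rv [ 0.    -0.     0.242] min rows 8.741351806778805
44.5 -4.6 -1.8 0 -0 0.03 0; 89.1 -9.2 -3.5 0 -0 0.06 0; 133.6 -13.9 -5.3 0 -0 0.091 0; 178.1 -18.5 -7 0 -0 0.121 0; 222.6 -23.1 -8.8 0 -0 0.151 0; 267.2 -27.7 -10.5 0 -0 0.182 0; 311.7 -32.4 -12.3 0 -0 0.212 0; 356.2 -37 -14 0 -0 0.242 0
```

carry_out(
  deltas="40 -4.5 -2 0 0 0.03 0; 80 -9 -4 0 0 0.06 0; 120 -13 -5 0 0 0.09 0; 160 -18 -7 0 0 0.12 0; 200 -23 -9 0 0 0.15 0; 240 -28 -10 0 0 0.18 0; 280 -33 -12 0 0 0.21 0; 320 -37 -14 0 0 0.242 0",
)

```text
time: 2.67
tool_pos: [0.4675, -0.3842, 0.2197]
ee_rot: [3.141, -0.0, 0.078]
wrist_force: [0.5, -0.7, -0.1]
width: 0.0938
```

```bash
cat >> h.py <<'E'
def bar(s,zmin=.008):
    W=cloud(s); px=s['pixels'].astype(int); r,g,b=px[...,0],px[...,1],px[...,2]
    om=(r>150)&(r-g>50)&(b<110)&(W[...,1]<-.25)&(W[...,1]>-.48)&(W[...,2]>zmin)&(W[...,2]<.05)&(W[...,0]>.3)&(W[...,0]<.7)
    return W,om
E
python3 - <<'E'
from h import *
commit("320 -37 -14 0 0 0.242 0"); st()
s=snap('wrist','w1.png')
W,om=bar(s)
H=W[om]; print(om.sum(),'handle',cv2.minAreaRect((H[:,:2]*1000).astype(np.float32)),np.percentile(H[:,2],[5,50,95]))
for t in ['pry_bar']:
    for d in robot.place_of(s,t)[:2]: print(d['p'],c2w(s,d['at']).round(3))
s=snap('top'); W,om=bar(s); H=W[om]; print(om.sum(),'handle',cv2.minAreaRect((H[:,:2]*1000).astype(np.float32)),np.percentile(H[:,2],[5,50,95]))
E
```

```text
t 2.67 p [ 0.4675 -0.3842  0.2197] rot [ 3.141 -0.     0.078] F [ 0.5 -0.7 -0.1] w 0.0938
cmd [ 0.4656 -0.3854  0.22  ] [3.142 0.    0.08 ]
1384 handle ((512.1066284179688, -366.4378662109375), (98.39940643310547, 19.10112953186035), 1.2768627405166626) [0.0218505  0.02441529 0.02586561]
0.56 [[ 0.514 -0.368  0.006]]
0.52 [[ 0.52  -0.369 -0.001]]
157 handle ((509.7108154296875, -366.32489013671875), (98.06993865966797, 19.394529342651367), 0.8420833349227905) [0.01863956 0.0261182  0.03238068]
```

View pics/w1.png

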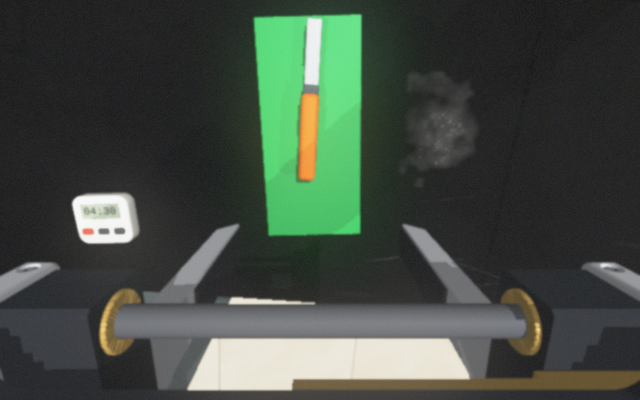

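The wrist view shows the orange handle from (306,95) to (307,180), with the blade pointing away to (314,20). The handle centre is (0.511,-0.366), yaw 0.02. I go above it, then down.

Run:
```python
from h import *
rows([.510,-.3664,.05],down(.02),0.4,6)
```

```text
7.6 -2.6 28.3 -0 -0 0.01 0.4; 15.2 -5.1 56.7 -0 -0 0.02 0.4; 22.9 -7.7 85 -0 -0 0.03 0.4; 30.5 -10.3 113.3 -0 -0 0.04 0.4; 38.1 -12.9 141.7 -0 -0 0.05 0.4; 45.7 -15.4 170 -0 -0 0.06 0.4; 45.7 -15.4 170 -0 -0 0.06 0.4; 45.7 -15.4 170 -0 -0 0.06 0.4
```

carry_out(
  deltas="10 -3 30 0 0 0.015 0.4; 20 -7 60 0 0 0.03 0.4; 30 -10 95 0 0 0.04 0.4; 40 -13 130 0 0 0.055 0.4; 45.7 -15.4 160 0 0 0.06 0.4; 45.7 -15.4 185 0 0 0.06 0.4; 45.7 -15.4 203 0 0 0.06 0.4; 45.7 -15.4 214 0 0 0.06 0.4",
)

```text
time: 3.48
tool_pos: [0.5075, -0.3662, 0.003]
ee_rot: [-3.138, 0.004, 0.019]
wrist_force: [-12.6, 14.0, 46.1]
width: 0.0562
```

carry_out(
  deltas="0 0 0 0 0 0 0.4; 0 0 0 0 0 0 1; 0 0 0 0 0 0 1; 0 0 0 0 0 0 1; 0 0 0 0 0 0 1; 0 0 0 0 0 0 1; 0 0 0 0 0 0 1; 0 0 0 0 0 0 1",
)

```text
time: 4.15
tool_pos: [0.5102, -0.3666, 0.0057]
ee_rot: [3.141, -0.0, 0.02]
wrist_force: [-0.6, 0.5, 1.4]
width: 0.0197
```

Run:
```python
from h import *
commit("45.7 -15.4 214 0 0 0.06 0.4"); st(); snap('wrist','w2.png')
```

```text
t 4.15 p [ 0.5102 -0.3666  0.0057] rot [ 3.141 -0.     0.02 ] F [-0.6  0.5  1.4] w 0.0197
cmd [ 0.51   -0.3664  0.006 ] [3.142 0.    0.02 ]
```

View pics/w2.png

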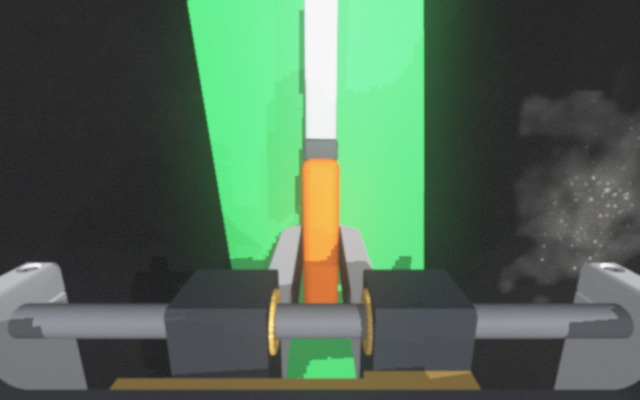

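Run:
```python
from h import *
print(bx(0,-260))
rows(bx(0,-260,.14),down(np.pi/2+YAW),1,12,12)
```

```text
[ -31.06037179 -257.95217876    0.        ]
-3059.6 21408.6 -11.2 0 0 -0.119 1; -6119.2 42817.1 -22.3 0 0 -0.238 1; -9178.8 64225.7 -33.5 0 0 -0.357 1; -12238.5 85634.3 -44.7 0 0 -0.476 1; -15298.1 107043 -55.8 0 0 -0.595 1; -18357.7 128451 -67 0 0 -0.714 1; -21417.3 149860 -78.2 0 0 -0.833 1; -24476.9 171269 -89.3 0 0 -0.953 1; -27536.5 192677 -100.5 0 0 -1.072 1; -30596.2 214086 -111.7 0 0 -1.191 1; -33655.8 235494 -122.8 0 0 -1.31 1; -36715.4 256903 -134 0 0 -1.429 1
```

carry_out(
  deltas="0 0 -15 0 0 0 1; 0 0 -35 0 0 0 1; 0 0 -60 0 0 0 1; 0 0 -85 0 0 0 1; 0 0 -110 0 0 0 1; 0 0 -130 0 0 0 1; 0 0 -140 0 0 0 1; 0 0 -140 0 0 0 1",
)

```text
time: 4.87
tool_pos: [0.5113, -0.3674, 0.1484]
ee_rot: [3.138, -0.004, 0.02]
wrist_force: [0.4, -0.1, -1.6]
width: 0.0197
```

Run:
```python
from h import *
commit("0 0 -140 0 0 0"); st()
rows(bx(0,-260,.145),down(np.pi/2+YAW),1,12,12)
```

```text
t 4.87 p [ 0.5113 -0.3674  0.1484] rot [ 3.138 -0.004  0.02 ] F [ 0.4 -0.1 -1.6] w 0.0197
cmd [ 0.51   -0.3664  0.146 ] [3.142 0.    0.02 ]
-3059.6 21408.6 0.1 0 0 -0.119 1; -6119.2 42817.1 0.2 0 0 -0.238 1; -9178.8 64225.7 0.3 0 0 -0.357 1; -12238.5 85634.3 0.3 0 0 -0.476 1; -15298.1 107043 0.4 0 0 -0.595 1; -18357.7 128451 0.5 0 0 -0.714 1; -21417.3 149860 0.6 0 0 -0.833 1; -24476.9 171269 0.7 0 0 -0.953 1; -27536.5 192677 0.8 0 0 -1.072 1; -30596.2 214086 0.8 0 0 -1.191 1; -33655.8 235494 0.9 0 0 -1.31 1; -36715.4 256903 1 0 0 -1.429 1
```

mm/m mix; fix the helper to take x, y in mm and z in m.

```bash
sed -i 's/^    c,s=np.cos(YAW),np.sin(YAW); return/    x,y=x\/1000,y\/1000; c,s=np.cos(YAW),np.sin(YAW); return/' h.py
python3 - <<'E'
from h import *
print(bx(0,-260))
rows(bx(0,-260,.145),down(np.pi/2+YAW),1,12,12)
s=snap('scene','s1.png')
E
```

```text
[ 0.54935863 -0.14276748  0.        ]
3.7 -18.6 0.1 0 0 -0.119 1; 7.3 -37.1 0.2 0 0 -0.238 1; 11 -55.7 0.3 0 0 -0.357 1; 14.6 -74.3 0.3 0 0 -0.476 1; 18.3 -92.8 0.4 0 0 -0.595 1; 21.9 -111.4 0.5 0 0 -0.714 1; 25.6 -130 0.6 0 0 -0.833 1; 29.2 -148.6 0.7 0 0 -0.953 1; 32.9 -167.1 0.8 0 0 -1.072 1; 36.5 -185.7 0.8 0 0 -1.191 1; 40.2 -204.3 0.9 0 0 -1.31 1; 43.9 -222.8 1 0 0 -1.429 1
```

carry_out(
  deltas="4 -19 0 0 0 -0.119 1; 8 -37 0 0 0 -0.238 1; 11 -56 0 0 0 -0.357 1; 15 -74 0 0 0 -0.476 1; 18 -93 0 0 0 -0.595 1; 22 -111 0 0 0 -0.714 1; 26 -130 0 0 0 -0.833 1; 29 -149 0 0 0 -0.953 1",
)

```text
time: 5.58
tool_pos: [0.535, -0.2154, 0.1423]
ee_rot: [-3.137, 0.001, 0.979]
wrist_force: [-0.5, 0.5, -1.7]
width: 0.0198
```

Run:
```python
from h import *
commit("29 -149 0 0 0 -0.953"); st()
rows(bx(0,-260,.145),down(np.pi/2+YAW),1,5)
```

```text
t 5.58 p [ 0.535  -0.2154  0.1423] rot [-3.137e+00  1.000e-03  9.790e-01] F [-0.5  0.5 -1.7] w 0.0198
cmd [ 0.536  -0.2169  0.146 ] [3.142 0.    0.973]
13.8 -6.1 0.2 -0 0 -0.095 1; 27.5 -12.3 0.4 -0 0 -0.19 1; 41.3 -18.4 0.6 -0 0 -0.285 1; 55 -24.5 0.8 -0 0 -0.381 1; 68.8 -30.7 1 -0 0 -0.476 1; 68.8 -30.7 1 -0 0 -0.476 1; 68.8 -30.7 1 -0 0 -0.476 1; 68.8 -30.7 1 -0 0 -0.476 1
```

carry_out(
  deltas="14 -6 0 0 0 -0.095 1; 28 -12 0 0 0 -0.19 1; 41 -18 0 0 0 -0.285 1; 55 -24 0 0 0 -0.38 1; 69 -31 1 0 0 -0.476 1; 69 -31 1 0 0 -0.476 1; 69 -31 1 0 0 -0.476 1; 69 -31 1 0 0 -0.476 1",
)

```text
time: 6.25
tool_pos: [0.5487, -0.1428, 0.1429]
ee_rot: [-3.139, 0.0, 1.447]
wrist_force: [-0.2, -0.2, -1.7]
width: 0.0196
```

Run:
```python
from h import *
commit("69 -31 1 0 0 -0.476"); st()
s=snap('wrist','w3.png'); W=cloud(s); np.save('w3.npy',W)
px=s['pixels'].astype(int); r,g,b=px[...,0],px[...,1],px[...,2]
m=np.isfinite(W[...,2])&(W[...,2]>.12)&(W[...,2]<.19)&(W[...,1]>-.1)
# in tool frame
p,q=tool(); T=R.from_euler('xyz',q)
L=T.inv().apply(W[m]-p)*1000
mm=(abs(L[:,1])<15)&(L[:,0]>62); B=L[mm]; print('blade tool',B.min(0),B.max(0),np.median(B,0),len(B))
print('near/far z',[np.median(B[(B[:,0]>a)&(B[:,0]<a+10)],0) for a in (70,90,110)])
# fulcrum & tab in world->box
def tobox(P):
    c,s_=np.cos(YAW),np.sin(YAW); d=P[...,:2]-C
    return np.concatenate([np.stack([c*d[...,0]+s_*d[...,1],-s_*d[...,0]+c*d[...,1]],-1),P[...,2:]],-1)*1000
Q=tobox(W); ok=np.isfinite(Q[...,2])&(abs(Q[...,0])<35)&(Q[...,1]<-65)&(Q[...,1]>-125)&(Q[...,2]>75)&(Q[...,2]<112)
F=Q[ok]; print(len(F)); t=F[F[:,2]>101]; print('tab',t.min(0),t.max(0)); 
t=F[(F[:,2]<100)&(F[:,1]<-98)]; print('ful',t.min(0),t.max(0),np.median(t,0))
```

```text
t 6.25 p [ 0.5487 -0.1428  0.1429] rot [-3.139  0.     1.447] F [-0.2 -0.2 -1.7] w 0.0196
cmd [ 0.5492 -0.1424  0.145 ] [3.142 0.    1.449]
blade tool [ 62.00418222  -7.80524838 -12.67511845] [124.98854212   8.2849633   -6.6388445 ] [ 95.69212573   0.41948758 -10.11880061] 4336
near/far z [array([ 74.97671745,   0.46275635, -10.08420177]), array([ 9.49844206e+01, -4.42880833e-02, -1.01646032e+01]), array([115.0087782 ,   0.41919401, -10.11066329])]
63Traceback (most recent call last):
  File "<stdin>", line 16, in <module>
    return umr_minimum(a, axis, None, out, keepdims, initial, where)
ValueError: zero-size array to reduction operation minimum which has no identity
```

View pics/w3.png

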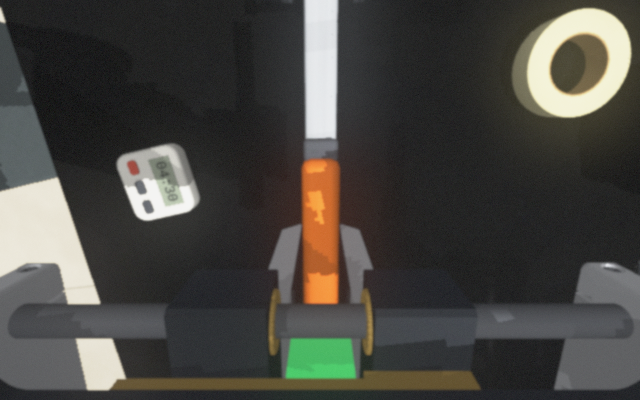

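```bash
cat >> h.py <<'E'
def tobox(P):
    c,s_=np.cos(YAW),np.sin(YAW); d=P[...,:2]-C
    return np.concatenate([np.stack([c*d[...,0]+s_*d[...,1],-s_*d[...,0]+c*d[...,1]],-1),P[...,2:]],-1)*1000
E
python3 - <<'E'
from h import *
st(); p,q=tool(); print('box tcp',tobox(p))
s=snap('top'); Q=tobox(cloud(s))
cv2.imwrite('pics/t2.png',cv2.resize(cv2.cvtColor(s['pixels'][170:270,280:420],cv2.COLOR_RGB2BGR),None,fx=5,fy=5,interpolation=cv2.INTER_CUBIC))
ok=np.isfinite(Q[...,2])&(abs(Q[...,0])<35)&(Q[...,1]<-66)&(Q[...,1]>-130)&(Q[...,2]>60)&(Q[...,2]<130)
F=Q[ok]; F=F[np.argsort(-F[:,1])]
for lo in range(-68,-132,-4):
    t=F[(F[:,1]<=lo)&(F[:,1]>lo-4)]
    if len(t): print(lo,len(t),'x',t[:,0].min().round(0),t[:,0].max().round(0),'z',np.median(t[:,2]).round(0))
E
```

```text
t 6.3 p [ 0.5488 -0.1431  0.1433] rot [-3.14   0.     1.447] F [ 0.2 -0.1 -2.3] w 0.0198
cmd [ 0.5492 -0.1424  0.145 ] [3.142 0.    1.449]
box tcp [  -0.5138022  -260.39826741  143.30195968]
-68 19 x -25.0 26.0 z 105.0
-72 20 x -28.0 26.0 z 103.0
-76 18 x -27.0 27.0 z 107.0
-80 16 x -27.0 27.0 z 101.0
-84 5 x -27.0 27.0 z 94.0
-88 5 x -26.0 28.0 z 90.0
-92 5 x -26.0 29.0 z 90.0
-96 6 x -26.0 26.0 z 88.0
-100 6 x -26.0 26.0 z 91.0
-104 15 x -28.0 26.0 z 89.0
-108 23 x -27.0 26.0 z 90.0
-112 13 x -27.0 28.0 z 90.0
-116 1 x -21.0 -21.0 z 94.0
```

View pics/t2.png

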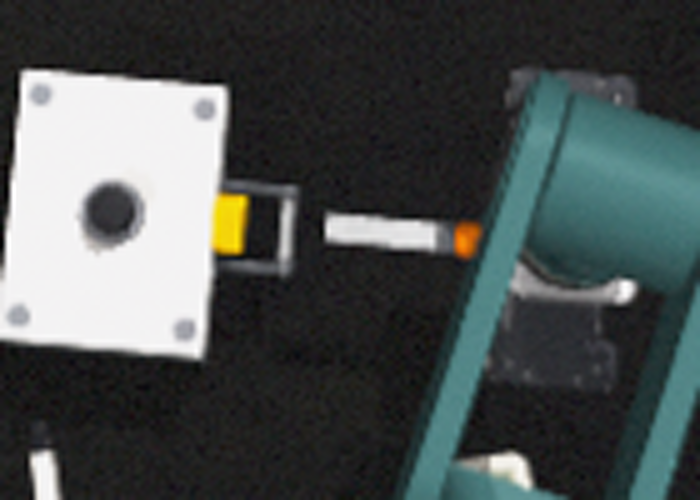

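The top crop shows the blade in line with the gap between the flanges, and its tip (325,227) is short of the bar (287,228). I lower to insertion height.

carry_out(
  deltas="0 0 12 0 0 0 1; 0 0 24 0 0 0 1; 0 0 36 0 0 0 1; 0 0 47 0 0 0 1; 0 0 54 0 0 0 1; 0 0 57 0 0 0 1; 0 0 57 0 0 0 1; 0 0 57 0 0 0 1",
)

```text
time: 7.02
tool_pos: [0.5496, -0.1425, 0.0875]
ee_rot: [3.141, 0.0, 1.449]
wrist_force: [-0.3, -0.3, -2.3]
width: 0.0202
```

Run:
```python
from h import *
commit("0 0 57 0 0 0"); st(); p,q=tool(); print('box tcp',tobox(p))
s=snap('scene')
cv2.imwrite('pics/s2.png',cv2.resize(cv2.cvtColor(s['pixels'][170:270,250:400],cv2.COLOR_RGB2BGR),None,fx=5,fy=5,interpolation=cv2.INTER_CUBIC))
s=snap('wrist'); W=cloud(s); 
L=R.from_euler('xyz',q).inv().apply((W-p).reshape(-1,3)).reshape(W.shape)*1000
mm=(abs(L[...,1])<12)&(L[...,0]>62)&(L[...,2]<0)
for a in (65,80,95,110):
  k=mm&(L[...,0]>a)&(L[...,0]<a+15); print(a,np.median(W[k],0).round(4),tobox(np.median(W[k],0)))
```

```text
t 7.02 p [ 0.5496 -0.1425  0.0875] rot [3.141 0.    1.449] F [-0.3 -0.3 -2.3] w 0.0202
cmd [ 0.5492 -0.1424  0.088 ] [3.142 0.    1.449]
box tcp [ 1.60232635e-01 -2.59715622e+02  8.75045431e+01]
65 [ 0.5591 -0.0705  0.0987] [   0.90791321 -187.03812952   98.65109282]
80 [ 0.5609 -0.0558  0.0985] [   0.89098804 -172.23139797   98.52297943]
95 [ 0.5628 -0.0407  0.0986] [   0.90056689 -157.0681091    98.60397245]
110 [ 0.5645 -0.0263  0.0986] [   0.88554297 -142.51393272   98.58961362]
```

View pics/s2.png

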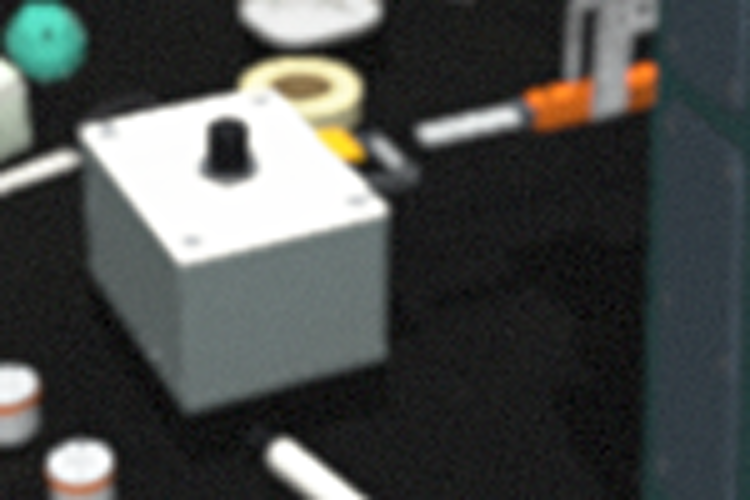

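carry_out(
  deltas="0 0 1.5 0 0 0 1; 8 0 1.5 0 0 0 1; 18 0 1.5 0 0 0 1; 28 0 1.5 0 0 0 1; 38 0 1.5 0 0 0 1; 46 0 1.5 0 0 0 1; 53 0 1.5 0 0 0 1; 58 0 1.5 0 0 0 1",
)

```text
time: 7.78
tool_pos: [0.5566, -0.0836, 0.086]
ee_rot: [3.142, -0.0, 1.45]
wrist_force: [0.5, -0.4, -2.5]
width: 0.0199
```

Run:
```python
from h import *
commit("58 0 1.5 0 0 0"); 
s=snap('scene')
st(); p,q=tool(); print('box tcp',tobox(p))
a=cv2.resize(s['pixels'][170:270,260:370],None,fx=5,fy=5,interpolation=cv2.INTER_CUBIC)
s=snap('top')
b=cv2.resize(s['pixels'][180:260,290:370],None,fx=6,fy=6,interpolation=cv2.INTER_CUBIC)
cv2.imwrite('pics/s3.png',cv2.cvtColor(a,cv2.COLOR_RGB2BGR));cv2.imwrite('pics/t3.png',cv2.cvtColor(b,cv2.COLOR_RGB2BGR))
```

```text
t 7.83 p [ 0.5567 -0.083   0.086 ] rot [ 3.142e+00 -1.000e-03  1.450e+00] F [ 0.3  0.1 -1.4] w 0.0197
cmd [ 0.5562 -0.0848  0.0865] [3.142 0.    1.449]
box tcp [-7.44992286e-03 -1.99767316e+02  8.60038100e+01]
```

View pics/s3.png

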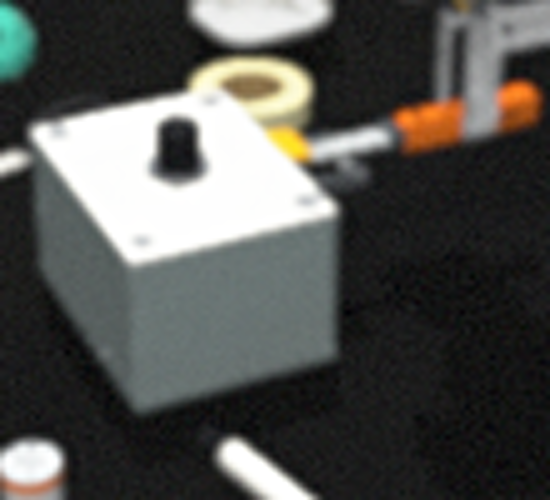

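View pics/t3.png

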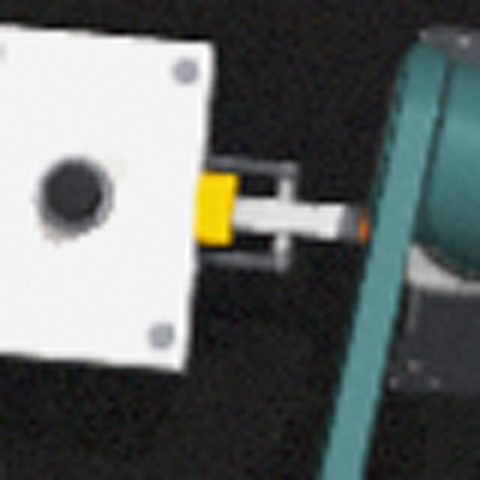

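The blade lies between the flanges with its tip under the yellow tab: scene tab (290,143), top tab (217,208). There is no contact force. I lever in two halves.

carry_out(
  deltas="0 0 1.8 0 0 0 1; 0.4 0 4.5 0 0.03 0 1; 0.8 0 7.2 0 0.06 0 1; 1.3 0 10.8 0 0.1 0 1; 1.9 0 14.4 0 0.14 0 1; 2.5 0 17 0 0.17 0 1; 3.2 0 19.8 0 0.2 0 1; 3.6 0 21.4 0 0.22 0 1",
)

```text
time: 8.55
tool_pos: [0.5572, -0.0821, 0.0653]
ee_rot: [3.141, -0.221, 1.448]
wrist_force: [-1.0, 0.0, 4.7]
width: 0.0193
```

```bash
cat >> h.py <<'E'
def two(i):
    s=snap('scene'); a=cv2.resize(s['pixels'][170:270,260:370],None,fx=4,fy=4,interpolation=cv2.INTER_CUBIC)
    s2=snap('top'); b=cv2.resize(s2['pixels'][170:270,280:370],None,fx=4,fy=4,interpolation=cv2.INTER_CUBIC)
    cv2.imwrite(f'pics/{i}.png',cv2.cvtColor(np.hstack([a,b]),cv2.COLOR_RGB2BGR)); return s,s2
E
python3 - <<'E'
from h import *
commit("3.6 0 21.4 0 0.22 0");st(); p,q=tool(); print('box tcp',tobox(p))
s,s2=two('lev1')
for x in (s,s2):
  Q=tobox(cloud(x)); 
  for lo in range(-60,60,20):
    k=(Q[...,1]>lo)&(Q[...,1]<lo+20)&(abs(Q[...,0])>25)&(abs(Q[...,0])<80)&(Q[...,2]>95)&(Q[...,2]<130); print(lo,np.median(Q[k][:,2]).round(1),end=' ')
  print()
E
```

```text
t 8.55 p [ 0.5572 -0.0821  0.0653] rot [ 3.141 -0.221  1.448] F [-1.   0.   4.7] w 0.0193
cmd [ 0.5567 -0.0813  0.0651] [ 3.142 -0.22   1.449]
box tcp [   0.40343645 -198.8789938    65.26947353]
-60 108.0 -40 108.1 -20 108.3 0 107.8 20 107.5 40 107.6 
-60 107.5 -40 107.5 -20 106.8 0 106.8 20 106.7 40 106.6
```

View pics/lev1.png

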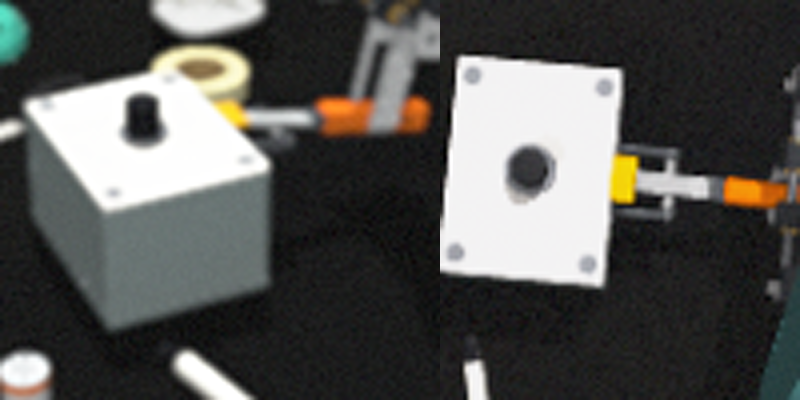

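Run:
```python
from h import *
base=bx(-0.3,-200.,.0865-.0018); r0=down(np.pi/2+YAW)
base[:2]=[.5562,-.0848]
for th in (.22,.25,.29,.33,.37,.41,.44,.47,.50):
    c,s=np.cos(th),np.sin(th); sl=3*th/.5
    t=np.array([90*(1-c)+2*s+sl*c,0,90*s-2*(1-c)-sl*s])/1000
    d,rv=rel(base+r0.apply(t),r0*R.from_rotvec([0,th,0])); print(th,d.round(1),rv.round(3))
```

```text
0.22 [ 0.4 -0.  -0.2] [-0.  0.  0.]
0.25 [ 0.7 -0.   2.4] [-0.    0.03  0.  ]
0.29 [ 1.2 -0.   5.9] [-0.    0.07  0.  ]
0.33 [ 1.8 -0.   9.4] [-0.    0.11  0.  ]
0.37 [ 2.6 -0.  12.9] [-0.    0.15  0.  ]
0.41 [ 3.5 -0.  16.3] [-0.    0.19  0.  ]
0.44 [ 4.2 -0.  18.8] [-0.    0.22  0.  ]
0.47 [ 5.1 -0.  21.3] [-0.    0.25  0.  ]
0.5 [ 6.  -0.  23.7] [-0.    0.28  0.  ]
```

carry_out(
  deltas="0.7 0 2.4 0 0.03 0 1; 1.2 0 5.9 0 0.07 0 1; 1.8 0 9.4 0 0.11 0 1; 2.6 0 12.9 0 0.15 0 1; 3.5 0 16.3 0 0.19 0 1; 4.2 0 18.8 0 0.22 0 1; 4.2 0 18.8 0 0.22 0 1; 4.2 0 18.8 0 0.22 0 1",
)

```text
time: 9.32
tool_pos: [0.5579, -0.0752, 0.0467]
ee_rot: [3.141, -0.436, 1.447]
wrist_force: [-1.3, -5.5, -1.5]
width: 0.0196
```

```bash
cat >> h.py <<'E'
def lidz(x):
    Q=tobox(cloud(x)) if isinstance(x,dict) else x
    k=(abs(Q[...,0])<76)&(abs(Q[...,1])<58)&(np.hypot(Q[...,0],Q[...,1])>25)&(Q[...,2]>95)&(Q[...,2]<135)
    P=Q[k]; A=np.c_[P[:,:2],np.ones(len(P))]; 
    for _ in range(3):
        co=np.linalg.lstsq(A,P[:,2],rcond=None)[0]; e=abs(P[:,2]-A@co)<6; P=P[e];A=A[e]
    print('lid top at -y/+y edge, -x/+x edge:',[(np.dot(co,v)).round(1) for v in ([0,-65,1],[0,65,1],[-85,0,1],[85,0,1])],len(P)); return co
E
python3 - <<'E'
from h import *
commit("4.2 0 18.8 0 0.22 0");st(); p,q=tool(); print('box tcp',tobox(p))
s,s2=two('lev2'); lidz(s); lidz(s2)
E
```

```text
t 9.32 p [ 0.5579 -0.0752  0.0467] rot [ 3.141 -0.436  1.447] F [-1.3 -5.5 -1.5] w 0.0196
cmd [ 0.5577 -0.0731  0.0477] [ 3.142 -0.44   1.449]
box tcp [   0.27171918 -191.92769051   46.67864795]
lid top at -y/+y edge, -x/+x edge: [np.float64(115.0), np.float64(107.2), np.float64(111.0), np.float64(111.2)] 812
lid top at -y/+y edge, -x/+x edge: [np.float64(114.1), np.float64(106.4), np.float64(110.5), np.float64(110.0)] 1447
```

View pics/lev2.png

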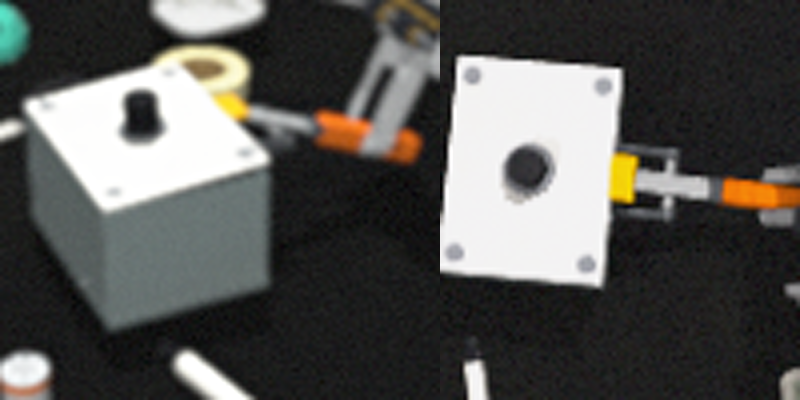

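The -y edge is about 8 mm up and the force has dropped. I go slightly further for margin.

carry_out(
  deltas="0.4 0 1.2 0 0.015 0 1; 0.9 0 2.5 0 0.03 0 1; 1.3 0 3.7 0 0.045 0 1; 1.8 0 4.9 0 0.06 0 1; 2.2 0 6 0 0.075 0 1; 2.2 0 6 0 0.075 0 1; 2.2 0 6 0 0.075 0 1; 2.2 0 6 0 0.075 0 1",
)

```text
time: 10.08
tool_pos: [0.5585, -0.0708, 0.0418]
ee_rot: [3.141, -0.508, 1.448]
wrist_force: [-0.9, -6.2, -2.7]
width: 0.0197
```

Run:
```python
from h import *
commit("2.2 0 6 0 0.075 0");st()
s,s2=two('lev3'); lidz(s); lidz(s2)
base=np.array([.5562,-.0848,.0865]); r0=down(np.pi/2+YAW)
print('back to level'); d,rv=rel(base+r0.apply([.002,0,.0005]),r0); print(d.round(1),rv.round(3))
rows(base+r0.apply([.0,0,.0005]),r0,1,8)
```

```text
t 10.08 p [ 0.5585 -0.0708  0.0418] rot [ 3.141 -0.508  1.448] F [-0.9 -6.2 -2.7] w 0.0197
cmd [ 0.5582 -0.0686  0.0432] [ 3.142 -0.515  1.449]
lid top at -y/+y edge, -x/+x edge: [np.float64(117.4), np.float64(107.1), np.float64(112.2), np.float64(112.4)] 815
lid top at -y/+y edge, -x/+x edge: [np.float64(116.3), np.float64(106.4), np.float64(111.6), np.float64(111.1)] 1410
back to level
[  8.6  -0.  -44.3] [-0.    -0.515  0.   ]
0.9 -0 -5.7 -0 -0.064 0 1; 1.7 -0 -11.3 -0 -0.129 0 1; 2.6 -0 -17 -0 -0.193 0 1; 3.4 -0 -22.7 -0 -0.257 0 1; 4.3 -0 -28.3 -0 -0.322 0 1; 5.2 -0 -34 -0 -0.386 0 1; 6 -0 -39.6 -0 -0.451 0 1; 6.9 -0 -45.3 -0 -0.515 0 1
```

10 mm up. Level the bar again, then withdraw it.

carry_out(
  deltas="0.5 0 -5.7 0 -0.064 0 1; 0 0 -11.3 0 -0.129 0 1; 0 0 -17 0 -0.193 0 1; 1 0 -22.7 0 -0.257 0 1; 2 0 -28.3 0 -0.322 0 1; 3.5 0 -34 0 -0.386 0 1; 5 0 -39.6 0 -0.451 0 1; 6.9 0 -45 0 -0.515 0 1",
)

```text
time: 10.85
tool_pos: [0.5565, -0.0839, 0.0859]
ee_rot: [3.141, 0.004, 1.45]
wrist_force: [0.2, 0.2, -2.9]
width: 0.02
```

Run:
```python
from h import *
commit("6.9 0 -45 0 -0.515 0");st()
s,s2=two('lev4'); lidz(s); lidz(s2)
```

```text
t 10.85 p [ 0.5565 -0.0839  0.0859] rot [3.141 0.004 1.45 ] F [ 0.2  0.2 -2.9] w 0.02
cmd [ 0.5563 -0.0846  0.0857] [3.142 0.    1.449]
lid top at -y/+y edge, -x/+x edge: [np.float64(117.4), np.float64(107.0), np.float64(112.1), np.float64(112.3)] 830
lid top at -y/+y edge, -x/+x edge: [np.float64(116.7), np.float64(106.3), np.float64(111.3), np.float64(111.7)] 1419
```

View pics/lev4.png

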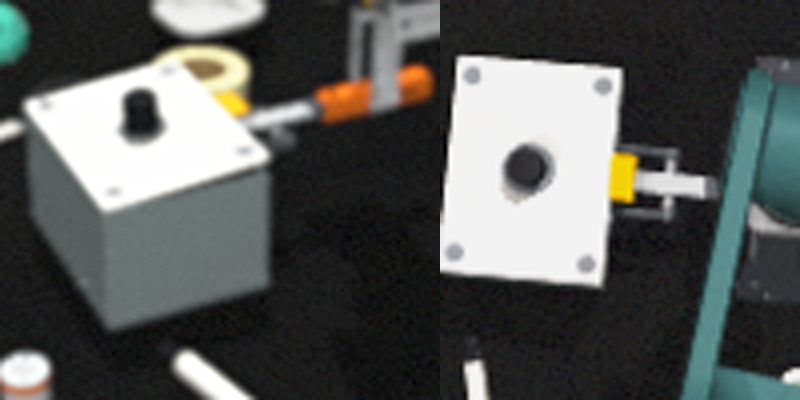

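carry_out(
  deltas="-8 0 0 0 0 0 1; -18 0 0 0 0 0 1; -30 0 0 0 0 0 1; -42 0 0 0 0 0 1; -54 0 -5 0 0 0 1; -65 0 -20 0 0 0 1; -72 0 -45 0 0 0 1; -75 0 -70 0 0 0 1",
)

```text
time: 11.62
tool_pos: [0.5459, -0.1619, 0.1548]
ee_rot: [-3.138, -0.0, 1.445]
wrist_force: [0.2, -0.0, -0.5]
width: 0.0195
```

Run:
```python
from h import *
commit("-75 0 -70 0 0 0");st()
s,s2=two('lev5'); lidz(s); lidz(s2)
p,q=tool()
s=snap('wrist'); W=cloud(s); 
L=R.from_euler('xyz',q).inv().apply((W-p).reshape(-1,3)).reshape(W.shape)*1000
mm=(abs(L[...,1])<12)&(L[...,0]>62)&(L[...,2]<15)
for a in (65,80,95,110):
  k=mm&(L[...,0]>a)&(L[...,0]<a+15); print(a,np.median(L[k],0).round(2))
rows([.512,-.369,.15],down(.04),1,12,12)
```

```text
t 11.62 p [ 0.5459 -0.1619  0.1548] rot [-3.138 -0.     1.445] F [ 0.2 -0.  -0.5] w 0.0195
cmd [ 0.5472 -0.1591  0.1557] [3.142 0.    1.449]
lid top at -y/+y edge, -x/+x edge: [np.float64(117.4), np.float64(107.0), np.float64(112.2), np.float64(112.1)] 824
lid top at -y/+y edge, -x/+x edge: [np.float64(116.5), np.float64(106.2), np.float64(111.7), np.float64(110.9)] 1393
65 [ 72.76   0.65 -10.15]
80 [ 87.41   0.38 -10.07]
95 [102.59   0.62  -9.98]
110 [117.3    0.61  -9.91]
-17.7 -0.8 0.5 0 -0 0.117 1; -35.4 -1.6 1 0 -0 0.235 1; -53.2 -2.3 1.4 0 -0 0.352 1; -70.9 -3.1 1.9 0 -0 0.47 1; -88.6 -3.9 2.4 0 -0 0.587 1; -106.3 -4.7 2.9 0 -0 0.705 1; -124 -5.5 3.3 0 -0 0.822 1; -141.8 -6.3 3.8 0 -0 0.939 1; -159.5 -7 4.3 0 -0 1.057 1; -177.2 -7.8 4.8 0 -0 1.174 1; -194.9 -8.6 5.3 0 -0 1.292 1; -212.6 -9.4 5.7 0 -0 1.409 1
```

The lid stays up and the bar is still straight in the grip. I carry it back to the mat.

carry_out(
  deltas="-18 -1 0 0 0 0.117 1; -35 -2 1 0 0 0.235 1; -53 -2 1 0 0 0.352 1; -71 -3 2 0 0 0.47 1; -89 -4 2 0 0 0.587 1; -106 -5 3 0 0 0.705 1; -124 -6 3 0 0 0.822 1; -142 -6 4 0 0 0.94 1",
)

```text
time: 12.43
tool_pos: [0.5227, -0.2998, 0.1484]
ee_rot: [-3.138, 0.002, 0.503]
wrist_force: [-0.4, -1.6, -1.6]
width: 0.0199
```

Run:
```python
from h import *
commit("-142 -6 4 0 0 0.94 1"); st()
rows([.512,-.369,.07],down(.04),1,6)
```

```text
t 12.43 p [ 0.5227 -0.2998  0.1484] rot [-3.138e+00  2.000e-03  5.030e-01] F [-0.4 -1.6 -1.6] w 0.0199
cmd [ 0.5239 -0.2993  0.1517] [3.142 0.    0.509]
-7.4 9.2 13.6 0 -0 0.078 1; -14.8 18.3 27.2 0 -0 0.156 1; -22.2 27.5 40.9 0 -0 0.234 1; -29.6 36.7 54.5 0 -0 0.313 1; -37 45.9 68.1 0 -0 0.391 1; -44.4 55 81.7 0 -0 0.469 1; -44.4 55 81.7 0 -0 0.469 1; -44.4 55 81.7 0 -0 0.469 1
```

carry_out(
  deltas="-7 9 14 0 0 0.078 1; -15 18 27 0 0 0.156 1; -22 28 41 0 0 0.234 1; -30 37 54 0 0 0.313 1; -37 46 68 0 0 0.391 1; -44 55 82 0 0 0.469 1; -44 55 98 0 0 0.469 1; -44 55 112 0 0 0.469 1",
)

```text
time: 13.1
tool_pos: [0.5105, -0.3686, 0.0352]
ee_rot: [-3.138, 0.004, 0.038]
wrist_force: [-1.3, 0.8, -2.2]
width: 0.0197
```

carry_out(
  deltas="0 0 9 0 0 0 1; 0 0 18 0 0 0 1; 0 0 25 0 0 0 1; 0 0 30 0 0 0 1; 0 0 32 0 0 0 1; 0 0 32.7 0 0 0 1; 0 0 32.7 0 0 0 1; 0 0 32.7 0 0 0 1",
)

```text
time: 13.77
tool_pos: [0.513, -0.3691, 0.0074]
ee_rot: [3.14, -0.001, 0.04]
wrist_force: [1.1, 0.3, -1.7]
width: 0.0199
```

Run:
```python
from h import *
commit("-44 55 112 0 0 0.469 1"); commit("0 0 32.7 0 0 0"); st()
```

```text
t 13.77 p [ 0.513  -0.3691  0.0074] rot [ 3.14e+00 -1.00e-03  4.00e-02] F [ 1.1  0.3 -1.7] w 0.0199
cmd [ 0.5123 -0.3688  0.007 ] [3.142 0.    0.04 ]
```

carry_out(
  deltas="0 0 1.2 0 0 0 1; 0 0 1.2 0 0 0 1; 0 0 1.2 0 0 0 0.5; 0 0 1.2 0 0 0 0.5; 0 0 1.2 0 0 0 0.5; 0 0 1.2 0 0 0 0.5; 0 0 -15 0 0 0 0.5; 0 0 -35 0 0 0 0.5",
)

```text
time: 14.43
tool_pos: [0.5111, -0.3677, 0.0395]
ee_rot: [-3.138, 0.004, 0.04]
wrist_force: [0.8, -1.0, 1.1]
width: 0.0469
```

Run:
```python
from h import *
commit("0 0 -35 0 0 0"); st()
# knob approach: tool yaw 
rows(bx(0,0,.20),down(np.pi/2+YAW),0.4,16,16)
```

```text
t 14.43 p [ 0.5111 -0.3677  0.0395] rot [-3.138  0.004  0.04 ] F [ 0.8 -1.   1.1] w 0.0469
cmd [ 0.5123 -0.3688  0.042 ] [3.142 0.    0.04 ]
5.5 -30.1 -9.9 0 0 -0.088 0.4; 11 -60.1 -19.7 0 0 -0.176 0.4; 16.5 -90.2 -29.6 0 0 -0.264 0.4; 22 -120.2 -39.5 0 0 -0.352 0.4; 27.5 -150.3 -49.4 0 0 -0.44 0.4; 33 -180.4 -59.2 0 0 -0.528 0.4; 38.5 -210.4 -69.1 0 0 -0.616 0.4; 44 -240.5 -79 0 0 -0.704 0.4; 49.5 -270.5 -88.9 0 0 -0.792 0.4; 55 -300.6 -98.7 0 0 -0.88 0.4; 60.5 -330.6 -108.6 0 0 -0.969 0.4; 66 -360.7 -118.5 0 0 -1.057 0.4; 71.5 -390.8 -128.3 0 0 -1.145 0.4; 77 -420.8 -138.2 0 0 -1.233 0.4; 82.5 -450.9 -148.1 0 0 -1.321 0.4; 88 -480.9 -158 0 0 -1.409 0.4
```

carry_out(
  deltas="5 -25 -30 0 0 -0.09 0.5; 11 -60 -60 0 0 -0.18 0.5; 16 -90 -90 0 0 -0.26 0.5; 22 -120 -110 0 0 -0.35 0.5; 27 -150 -130 0 0 -0.44 0.5; 33 -180 -145 0 0 -0.53 0.5; 38 -210 -158 0 0 -0.62 0.5; 44 -240 -158 0 0 -0.7 0.5",
)

```text
time: 15.1
tool_pos: [0.5484, -0.1263, 0.204]
ee_rot: [3.135, -0.004, 0.744]
wrist_force: [0.6, -0.2, 0.7]
width: 0.0466
```

Run:
```python
from h import *
commit("44 -240 -158 0 0 -0.7"); st()
rows(bx(0,-3,.19),down(np.pi/2+YAW)*R.from_rotvec([0,-.08,0]),0.5,8)
```

```text
t 15.1 p [ 0.5484 -0.1263  0.204 ] rot [ 3.135 -0.004  0.744] F [ 0.6 -0.2  0.7] w 0.0466
cmd [ 0.5467 -0.1272  0.2   ] [3.142 0.    0.74 ]
23.3 -19.2 1.3 -0.004 -0.01 -0.089 0.5; 46.6 -38.5 2.5 -0.007 -0.019 -0.177 0.5; 70 -57.7 3.8 -0.011 -0.029 -0.266 0.5; 93.3 -77 5 -0.014 -0.038 -0.354 0.5; 116.6 -96.2 6.3 -0.018 -0.048 -0.443 0.5; 139.9 -115.5 7.5 -0.021 -0.057 -0.531 0.5; 163.3 -134.7 8.8 -0.025 -0.067 -0.62 0.5; 186.6 -154 10 -0.028 -0.077 -0.708 0.5
```

carry_out(
  deltas="23 -19 1 -0.004 -0.01 -0.089 0.5; 47 -38 2 -0.007 -0.02 -0.177 0.5; 70 -58 4 -0.011 -0.03 -0.266 0.5; 93 -77 5 -0.014 -0.04 -0.354 0.5; 117 -96 6 -0.018 -0.05 -0.443 0.5; 140 -115 7 -0.021 -0.06 -0.53 0.5; 163 -135 9 -0.025 -0.067 -0.62 0.5; 187 -154 10 -0.028 -0.077 -0.708 0.5",
)

```text
time: 15.77
tool_pos: [0.5811, 0.114, 0.1896]
ee_rot: [-3.141, 0.081, 1.453]
wrist_force: [0.4, -0.8, -0.6]
width: 0.0468
```

Run:
```python
from h import *
commit("187 -154 10 -0.028 -0.077 -0.708 0.5"); st()
rows(bx(0,0,.116),down(np.pi/2+YAW)*R.from_rotvec([0,-.08,0]),0.5,8)
```

```text
t 15.77 p [0.5811 0.114  0.1896] rot [-3.141  0.081  1.453] F [ 0.4 -0.8 -0.6] w 0.0468
cmd [0.5809 0.1126 0.19  ] [-3.141  0.08   1.448]
1.1 -0 9.2 -0 0 -0 0.5; 2.2 -0.1 18.4 -0 0 -0 0.5; 3.2 -0.1 27.6 -0 0 -0 0.5; 4.3 -0.1 36.8 -0 0 -0 0.5; 5.4 -0.1 46 -0 0 -0 0.5; 6.5 -0.2 55.2 -0 0 -0 0.5; 7.5 -0.2 64.4 -0 0 -0 0.5; 8.6 -0.2 73.6 -0 0 -0 0.5
```

carry_out(
  deltas="1.5 0 13 0 0 0 0.5; 3 0 26 0 0 0 0.5; 4.5 0 38 0 0 0 0.5; 6 0 50 0 0 0 0.5; 7.5 0 60 0 0 0 0.5; 8.6 0 68 0 0 0 0.5; 8.6 0 72 0 0 0 0.5; 8.6 0 73.6 0 0 0 0.5",
)

```text
time: 16.43
tool_pos: [0.5811, 0.1145, 0.1143]
ee_rot: [-3.14, 0.081, 1.447]
wrist_force: [-0.3, -0.2, -0.3]
width: 0.0467
```

carry_out(
  deltas="0 0 0 0 0 0 0.5; 0 0 0 0 0 0 1; 0 0 0 0 0 0 1; 0 0 0 0 0 0 1; 0 0 0 0 0 0 1; 0 0 0 0 0 0 1; 0 0 0 0 0 0 1; 0 0 0 0 0 0 1",
)

```text
time: 17.1
tool_pos: [0.5815, 0.1153, 0.1162]
ee_rot: [-3.142, 0.08, 1.448]
wrist_force: [-1.8, -0.4, 4.2]
width: 0.0292
```

Run:
```python
from h import *
commit("8.6 0 73.6 0 0 0 0.5"); st(); snap('wrist','w5.png')
# rotation about +y edge pivot (y=+60,z=100) by -th
p0,r0=getcmd(); P=bx(0,62,.100); ax=np.array([np.cos(YAW),np.sin(YAW),0])
for th,lift in ((.04,0),(.08,0),(.12,0),(.16,0),(.2,0),(.24,1),(.27,3),(.27,8)):
    Rr=R.from_rotvec(-th*ax); p=P+Rr.apply(p0-P)+np.array([0,0,lift/1000]); d,rv=rel(p,Rr*r0); print(th,d.round(1),rv.round(3))
```

```text
t 17.1 p [0.5815 0.1153 0.1162] rot [-3.142  0.08   1.448] F [-1.8 -0.4  4.2] w 0.0292
cmd [0.5812 0.1153 0.116 ] [-3.141  0.08   1.448]
0.04 [ 0.5 -0.  -2.5] [-0.   -0.04  0.  ]
0.08 [ 1.1 -0.  -5. ] [-0.   -0.08  0.  ]
0.12 [ 1.8 -0.  -7.5] [-0.   -0.12  0.  ]
0.16 [ 2.6 -0.  -9.9] [-0.   -0.16  0.  ]
0.2 [  3.4  -0.  -12.3] [-0.  -0.2  0. ]
0.24 [  4.3  -0.  -15.7] [-0.   -0.24  0.  ]
0.27 [  5.   -0.  -19.4] [-0.   -0.27  0.  ]
0.27 [  4.6  -0.  -24.4] [-0.   -0.27  0.  ]
```

View pics/w5.png

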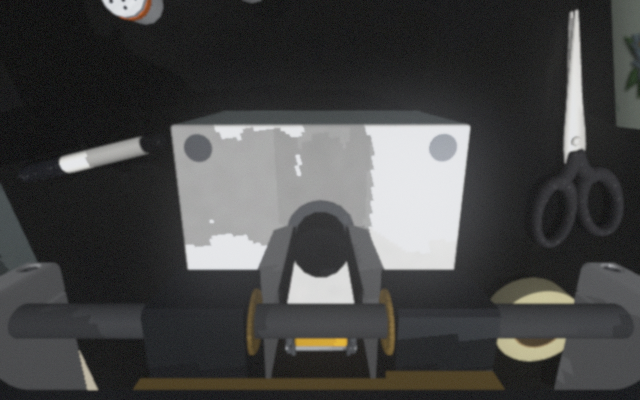

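The knob is gripped (320,245). I tilt the lid about its far edge.

carry_out(
  deltas="0.5 0 -2.5 0 -0.04 0 1; 1.1 0 -5 0 -0.08 0 1; 1.8 0 -7.5 0 -0.12 0 1; 2.6 0 -10 0 -0.16 0 1; 3.4 0 -12.3 0 -0.2 0 1; 4.3 0 -15.7 0 -0.24 0 1; 4.3 0 -15.7 0 -0.24 0 1; 4.3 0 -15.7 0 -0.24 0 1",
)

```text
time: 17.82
tool_pos: [0.5822, 0.1193, 0.1305]
ee_rot: [-3.141, 0.324, 1.448]
wrist_force: [-0.8, -4.3, 0.2]
width: 0.0293
```

Run:
```python
from h import *
commit("4.3 0 -15.7 0 -0.24 0"); st(); s,s2=two('rm1'); lidz(s); lidz(s2)
```

```text
t 17.82 p [0.5822 0.1193 0.1305] rot [-3.141  0.324  1.448] F [-0.8 -4.3  0.2] w 0.0293
cmd [0.5819 0.1208 0.1313] [-3.141  0.32   1.449]
lid top at -y/+y edge, -x/+x edge: [np.float64(145.1), np.float64(106.7), np.float64(125.9), np.float64(125.8)] 623
lid top at -y/+y edge, -x/+x edge: [np.float64(142.1), np.float64(108.6), np.float64(125.5), np.float64(125.2)] 538
```

View pics/rm1.png

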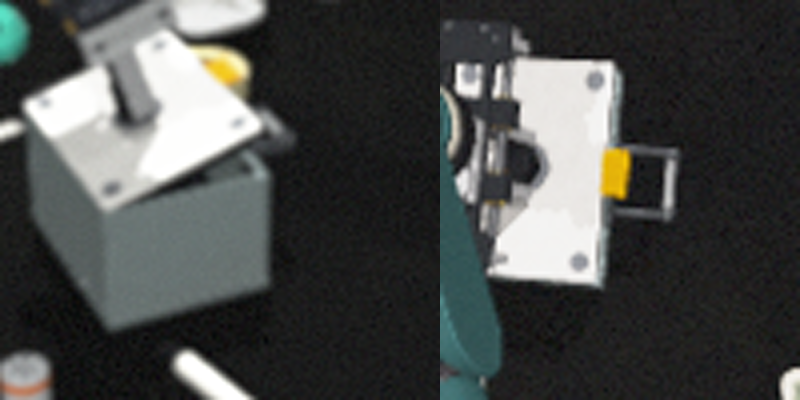

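carry_out(
  deltas="-0.5 0 -2 0 -0.03 0 1; -1 0 -5 0 -0.06 0 1; -3 0 -10 0 -0.06 0 1; -6 0 -18 0 -0.04 0 1; -9 0 -28 0 0 0 1; -13 0 -39 0 0.05 0 1; -16 0 -49 0 0.12 0 1; -20 0 -60 0 0.2 0 1",
)

```text
time: 18.58
tool_pos: [0.5825, 0.1217, 0.1952]
ee_rot: [3.14, 0.114, 1.45]
wrist_force: [-0.4, -0.2, -3.1]
width: 0.0296
```

Run:
```python
from h import *
commit("-20 0 -60 0 .2 0"); st(); s,s2=two('rm2')
```

```text
t 18.58 p [0.5825 0.1217 0.1952] rot [3.14  0.114 1.45 ] F [-0.4 -0.2 -3.1] w 0.0296
cmd [0.5819 0.1207 0.1945] [-3.141  0.12   1.448]
```

View pics/rm2.png

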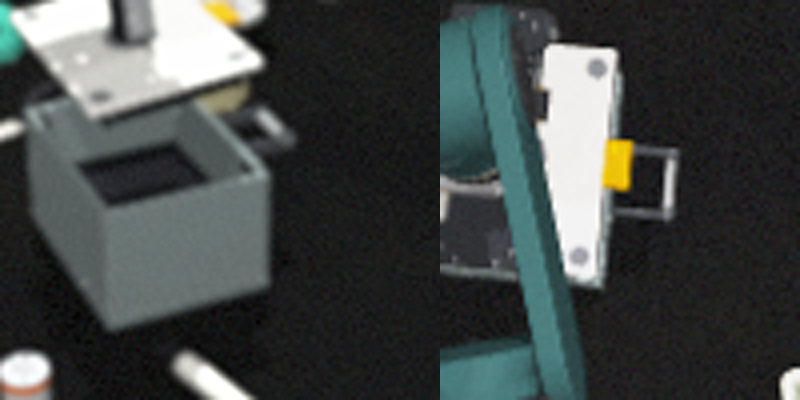

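The lid is off. I lay it on the clear bench area at about (0.575,-0.165).

Run:
```python
from h import *
rows([.575,-.165,.17],down(np.pi/2+YAW),1,8)
```

```text
-34.9 3.5 7.3 -0 0.015 -0 1; -69.8 7 14.6 -0 0.03 -0 1; -104.8 10.5 21.9 -0 0.045 -0 1; -139.7 14 29.2 -0 0.06 -0 1; -174.6 17.5 36.5 -0 0.075 -0 1; -209.5 21 43.8 -0 0.09 -0 1; -244.5 24.5 51.2 -0 0.105 -0 1; -279.4 28 58.5 -0 0.12 -0 1
```

carry_out(
  deltas="-34 3 4 0 0.015 0 1; -70 7 12 0 0.03 0 1; -105 10 19 0 0.045 0 1; -140 14 27 0 0.06 0 1; -175 17 36 0 0.075 0 1; -210 21 44 0 0.09 0 1; -245 25 51 0 0.105 0 1; -279 28 58.5 0 0.12 0 1",
)

```text
time: 19.35
tool_pos: [0.5749, -0.166, 0.1685]
ee_rot: [-3.141, -0.0, 1.449]
wrist_force: [1.3, 0.7, -2.8]
width: 0.0293
```

Run:
```python
from h import *
commit("-279 28 58.5 0 0.12 0"); st(); s,s2=two('rm3'); 
s=snap('scene','rm3s.png'); s=snap('top','rm3t.png')
```

```text
t 19.35 p [ 0.5749 -0.166   0.1685] rot [-3.141 -0.     1.449] F [ 1.3  0.7 -2.8] w 0.0293
cmd [ 0.575  -0.1646  0.1699] [-3.141  0.     1.448]
```

View pics/rm3s.png

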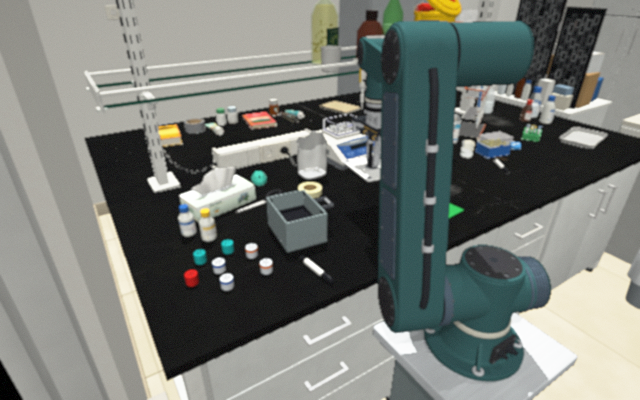

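View pics/rm3t.png

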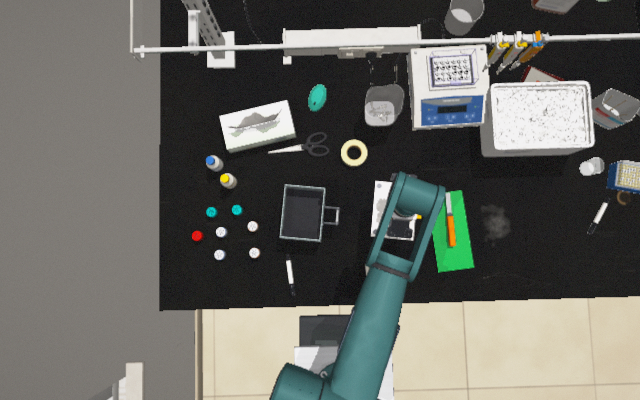

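carry_out(
  deltas="0 0 25 0 0 0 1; 0 0 50 0 0 0 1; 0 0 75 0 0 0 1; 0 0 98 0 0 0 1; 0 0 118 0 0 0 1; 0 0 130 0 0 0 1; 0 0 136 0 0 0 1; 0 0 138 0 0 0 1",
)

```text
time: 20.22
tool_pos: [0.575, -0.1631, 0.0309]
ee_rot: [-3.14, -0.0, 1.45]
wrist_force: [0.0, -0.1, -2.0]
width: 0.029
```

carry_out(
  deltas="0 0 1 0 0 0 1; 0 0 2 0 0 0 1; 0 0 3 0 0 0 1; 0 0 3.5 0 0 0 1; 0 0 3.5 0 0 0 0.5; 0 0 3.5 0 0 0 0.5; 0 0 3.5 0 0 0 0.5; 0 0 3.5 0 0 0 0.5",
)

```text
time: 20.88
tool_pos: [0.5751, -0.165, 0.0279]
ee_rot: [-3.141, 0.001, 1.448]
wrist_force: [-1.0, 0.3, 0.2]
width: 0.0466
```

carry_out(
  deltas="0 0 -10 0 0 0 0.5; 0 0 -30 0 0 0 0.5; 0 0 -60 0 0 0 0.5; 0 0 -95 0 0 0 0.5; 0 0 -130 0 0 0 0.5; 0 0 -160 0 0 0 0.5; 0 0 -175 0 0 0 0.5; 0 0 -175 0 0 0 0.5",
)

```text
time: 21.55
tool_pos: [0.5775, -0.1657, 0.2096]
ee_rot: [3.131, 0.003, 1.448]
wrist_force: [0.4, 0.1, 0.1]
width: 0.0471
```

Run:
```python
from h import *
commit("0 0 138 0 0 0"); commit("0 0 3.5 0 0 0"); commit("0 0 -175 0 0 0"); st()
s=snap('wrist','w6.png')
rows([.46,.279,.15],down(.7),0.5,16,16)
```

```text
t 21.55 p [ 0.5775 -0.1657  0.2096] rot [3.131e+00 3.000e-03 1.448e+00] F [0.4 0.1 0.1] w 0.0471
cmd [ 0.575  -0.1646  0.2034] [-3.141  0.     1.448]
26.6 -10.5 3.3 -0 0 0.047 0.5; 53.3 -21 6.7 -0 0 0.094 0.5; 79.9 -31.6 10 -0 0 0.14 0.5; 106.6 -42.1 13.3 -0 0 0.187 0.5; 133.2 -52.6 16.7 -0 0 0.234 0.5; 159.8 -63.1 20 -0 0 0.281 0.5; 186.5 -73.6 23.4 -0 0 0.327 0.5; 213.1 -84.2 26.7 -0 0 0.374 0.5; 239.8 -94.7 30 -0 0 0.421 0.5; 266.4 -105.2 33.4 -0 0 0.468 0.5; 293.1 -115.7 36.7 -0 0 0.515 0.5; 319.7 -126.3 40 -0 0 0.561 0.5; 346.3 -136.8 43.4 -0 0 0.608 0.5; 373 -147.3 46.7 -0 0 0.655 0.5; 399.6 -157.8 50 -0 0 0.702 0.5; 426.3 -168.3 53.4 -0 0 0.748 0.5
```

View pics/w6.png

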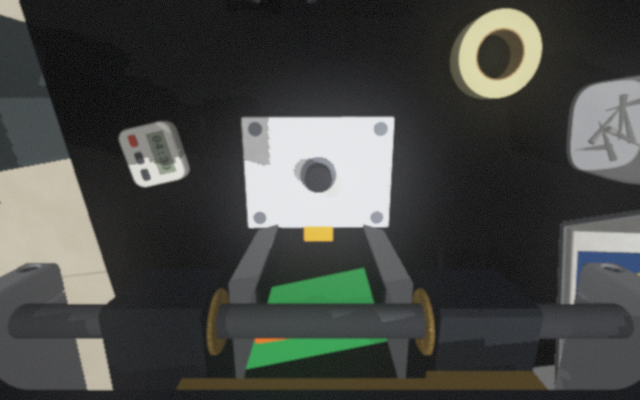

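The lid lies flat at (318,172) with its tab at (318,234), and the timer (152,153) and tape (495,53) are untouched. Canisters are next, with tool yaw 1.449 for both pick and place.

```bash
cat >> h.py <<'E'
def cans():
    s=snap('top'); W=cloud(s); px=s['pixels'].astype(int)
    z=(W[...,2]>.02)&(W[...,2]<.045)&(W[...,1]>.2)&(W[...,1]<.55)&(W[...,0]>.35)&(W[...,0]<.68)
    n,l,stt,c=cv2.connectedComponentsWithStats(z.astype(np.uint8))
    for i in range(1,n):
        if stt[i,4]>20: print(c[i].round(),stt[i,4],W[l==i].mean(0).round(4),((W[l==i].min(0)+W[l==i].max(0))/2).round(4),np.median(px[l==i],0))
DY=np.pi/2+YAW
E
python3 - <<'E'
from h import *
cans()
rows([.547,.283,.18],down(DY),.5,12,12)
E
```

```text
[236. 209.] 75 [0.6027 0.3334 0.0307] [0.6016 0.3331 0.0305] [ 10. 189. 186.]
[211. 211.] 80 [0.5981 0.4182 0.0304] [0.5973 0.4179 0.0307] [ 10. 185. 183.]
[252. 225.] 79 [0.5472 0.2834 0.0298] [0.5471 0.2844 0.0313] [224. 223. 223.]
[220. 231.] 77 [0.5316 0.3865 0.0307] [0.5306 0.3867 0.0305] [225. 225. 227.]
[196. 235.] 77 [0.5208 0.4653 0.0296] [0.5201 0.4659 0.0296] [221.  27.  19.]
[254. 252.] 77 [0.4606 0.2789 0.0308] [0.4619 0.2794 0.0305] [227. 225. 226.]
[219. 254.] 78 [0.4575 0.3929 0.0296] [0.4573 0.3926 0.0297] [225. 225. 227.]
36.7 -6.9 1.9 -0 0 -0 0.5; 73.5 -13.7 3.9 -0 0 -0 0.5; 110.2 -20.6 5.8 -0 0 -0 0.5; 146.9 -27.5 7.8 -0 0 -0 0.5; 183.7 -34.4 9.7 -0 0 -0 0.5; 220.4 -41.2 11.7 -0 0 -0 0.5; 257.2 -48.1 13.6 -0 0 -0 0.5; 293.9 -55 15.6 -0 0 -0 0.5; 330.6 -61.9 17.5 -0 0 -0 0.5; 367.4 -68.7 19.5 -0 0 -0 0.5; 404.1 -75.6 21.4 -0 0 -0 0.5; 440.8 -82.5 23.3 -0 0 -0 0.5
```

carry_out(
  deltas="38 -7 0 0 0 0 0.5; 77 -14 0 0 0 0 0.5; 116 -22 0 0 0 0 0.5; 155 -29 0 0 0 0 0.5; 194 -36 0 0 0 0 0.5; 233 -44 0 0 0 0 0.5; 272 -51 0 0 0 0 0.5; 311 -58 0 0 0 0 0.5",
)

```text
time: 22.32
tool_pos: [0.5539, 0.1526, 0.1998]
ee_rot: [-3.136, 0.002, 1.448]
wrist_force: [0.4, 0.0, 0.7]
width: 0.0471
```

Run:
```python
from h import *
commit("311 -58 0 0 0 0 0.5"); st(); cans()
rows([.547,.283,.06],down(DY),.5,6)
```

```text
t 22.32 p [0.5539 0.1526 0.1998] rot [-3.136e+00  2.000e-03  1.448e+00] F [0.4 0.  0.7] w 0.0471
cmd [0.5555 0.1511 0.2034] [-3.141  0.     1.448]
[236. 209.] 77 [0.6025 0.3331 0.031 ] [0.6018 0.3328 0.0298] [ 10. 190. 186.]
[211. 211.] 77 [0.5978 0.4183 0.0303] [0.5973 0.4195 0.0297] [ 10. 184. 181.]
[250. 226.] 52 [0.5454 0.288  0.0297] [0.5472 0.2884 0.0302] [222. 222. 224.]
[220. 231.] 78 [0.5316 0.3867 0.0304] [0.5307 0.3871 0.0303] [225.5 225.  228. ]
[196. 235.] 77 [0.5209 0.4653 0.0297] [0.5202 0.4657 0.0301] [227.  24.  14.]
[254. 252.] 77 [0.4606 0.2791 0.0292] [0.4619 0.2792 0.0294] [226. 225. 225.]
[219. 254.] 80 [0.4578 0.3926 0.0299] [0.4587 0.3927 0.0297] [224.5 223.5 226. ]
21.6 -4.1 23.9 -0 0 -0 0.5; 43.3 -8.1 47.8 -0 0 -0 0.5; 64.9 -12.2 71.7 -0 0 -0 0.5; 86.6 -16.3 95.6 -0 0 -0 0.5; 108.2 -20.4 119.5 -0 0 -0 0.5; 129.9 -24.4 143.3 -0 0 -0 0.5; 129.9 -24.4 143.3 -0 0 -0 0.5; 129.9 -24.4 143.3 -0 0 -0 0.5
```

carry_out(
  deltas="33 -6 5 0 0 0 0.5; 66 -12 15 0 0 0 0.5; 99 -18 35 0 0 0 0.5; 130 -24.4 65 0 0 0 0.5; 130 -24.4 100 0 0 0 0.5; 130 -24.4 130 0 0 0 0.5; 130 -24.4 150 0 0 0 0.5; 130 -24.4 160 0 0 0 0.5",
)

```text
time: 23.03
tool_pos: [0.543, 0.2814, 0.0355]
ee_rot: [-3.131, 0.006, 1.449]
wrist_force: [0.3, -0.3, -0.4]
width: 0.0472
```

carry_out(
  deltas="0 0 10 0 0 0 0.5; 0 0 20 0 0 0 0.5; 0 0 28 0 0 0 0.5; 0 0 34 0 0 0 0.5; 0 0 37 0 0 0 0.5; 0 0 38 0 0 0 0.5; 0 0 38 0 0 0 0.5; 0 0 38 0 0 0 1",
)

```text
time: 23.7
tool_pos: [0.5479, 0.2832, 0.0056]
ee_rot: [3.141, -0.0, 1.448]
wrist_force: [-0.2, -0.4, 0.3]
width: 0.0433
```

carry_out(
  deltas="0 0 0 0 0 0 1; 0 0 0 0 0 0 1; 0 0 0 0 0 0 1; 0 0 0 0 0 0 1; 0 0 -10 0 0 0 1; 0 0 -30 0 0 0 1; 0 0 -60 0 0 0 1; 0 0 -95 0 0 0 1",
)

```text
time: 24.37
tool_pos: [0.5456, 0.2823, 0.0986]
ee_rot: [-3.136, 0.003, 1.448]
wrist_force: [0.9, 0.4, -0.7]
width: 0.0314
```

Run:
```python
from h import *
for t in ("130 -24.4 160 0 0 0","0 0 38 0 0 0","0 0 -95 0 0 0"): commit(t)
st(); snap('wrist','w7.png')
rows(bx(42,26,.15),down(DY),1,8)
```

```text
t 24.37 p [0.5456 0.2823 0.0986] rot [-3.136e+00  3.000e-03  1.448e+00] F [ 0.9  0.4 -0.7] w 0.0314
cmd [0.5471 0.2831 0.1003] [-3.141  0.     1.448]
-17.1 12 -6.2 -0 0 -0 1; -34.1 24 -12.4 -0 0 -0 1; -51.2 36.1 -18.6 -0 0 -0 1; -68.2 48.1 -24.8 -0 0 -0 1; -85.3 60.1 -31 -0 0 -0 1; -102.3 72.1 -37.2 -0 0 -0 1; -119.4 84.1 -43.5 -0 0 -0 1; -136.4 96.1 -49.7 -0 0 -0 1
```

View pics/w7.png

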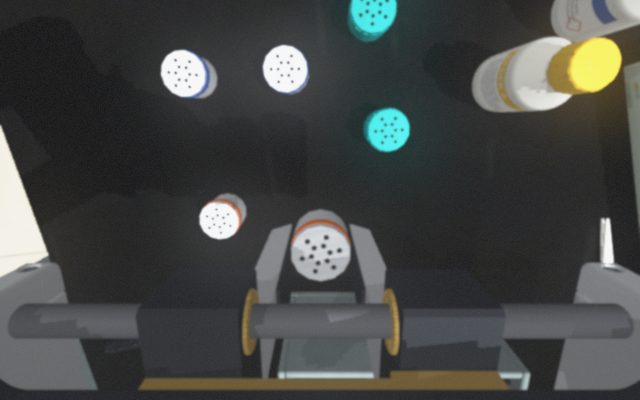

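Run:
```python
from h import *
rows(bx(38,26,.155),down(DY),1,6)
```

```text
-22.7 15.4 -9.1 -0 0 -0 1; -45.5 30.7 -18.2 -0 0 -0 1; -68.2 46.1 -27.3 -0 0 -0 1; -90.9 61.4 -36.4 -0 0 -0 1; -113.7 76.8 -45.6 -0 0 -0 1; -136.4 92.1 -54.7 -0 0 -0 1; -136.4 92.1 -54.7 -0 0 -0 1; -136.4 92.1 -54.7 -0 0 -0 1
```

carry_out(
  deltas="-5 3 -20 0 0 0 1; -28 18 -40 0 0 0 1; -55 36 -55 0 0 0 1; -85 57 -55 0 0 0 1; -112 76 -55 0 0 0 1; -130 88 -55 0 0 0 1; -136.4 92 -50 0 0 0 1; -136.4 92 -40 0 0 0 1",
)

```text
time: 25.08
tool_pos: [0.6235, 0.1349, 0.1408]
ee_rot: [3.139, -0.0, 1.445]
wrist_force: [-0.2, 0.1, -0.4]
width: 0.0314
```

carry_out(
  deltas="0 0 12 0 0 0 1; 0 0 27 0 0 0 1; 0 0 42 0 0 0 1; 0 0 57 0 0 0 1; 0 0 70 0 0 0 1; 0 0 79 0 0 0 1; 0 0 84 0 0 0 1; 0 0 86 0 0 0 1",
)

```text
time: 25.75
tool_pos: [0.621, 0.1371, 0.0523]
ee_rot: [-3.139, 0.001, 1.449]
wrist_force: [-0.4, 1.2, -0.8]
width: 0.0317
```

Run:
```python
from h import *
for t in ("-136.4 92 -40 0 0 0","0 0 86 0 0 0"): commit(t)
st(); print(tobox(tool()[0]))
```

```text
t 25.75 p [0.621  0.1371 0.0523] rot [-3.139e+00  1.000e-03  1.449e+00] F [-0.4  1.2 -0.8] w 0.0317
cmd [0.6217 0.1365 0.0543] [-3.141  0.     1.448]
[37.03245247 26.48013973 52.25212195]
```

carry_out(
  deltas="0 0 0 0 0 0 1; 0 0 1 0 0 0 1; 0 0 2 0 0 0 1; 0 0 3 0 0 0 1; 0 0 3 0 0 0 1; 0 0 3 0 0 0 0.57; 0 0 3 0 0 0 0.57; 0 0 3 0 0 0 0.57",
)

```text
time: 26.42
tool_pos: [0.6222, 0.1364, 0.0512]
ee_rot: [3.141, 0.0, 1.448]
wrist_force: [0.3, 1.1, -0.5]
width: 0.0403
```

carry_out(
  deltas="0 0 3 0 0 0 0.57; 0 0 -6 0 0 0 0.57; 0 0 -20 0 0 0 0.57; 0 0 -40 0 0 0 0.57; 0 0 -65 0 0 0 0.57; 0 0 -90 0 0 0 0.57; 0 0 -110 0 0 0 0.57; 0 0 -115 0 0 0 0.57",
)

```text
time: 27.08
tool_pos: [0.6241, 0.1368, 0.1715]
ee_rot: [3.134, -0.002, 1.448]
wrist_force: [0.5, 0.3, 0.6]
width: 0.0404
```

Run:
```python
from h import *
commit("0 0 3 0 0 0"); commit("0 0 -115 0 0 0")
st(); snap('wrist','w8.png'); cans()
rows([.4606,.279,.17],down(DY),.5,6)
```

```text
t 27.08 p [0.6241 0.1368 0.1715] rot [ 3.134e+00 -2.000e-03  1.448e+00] F [0.5 0.3 0.6] w 0.0404
cmd [0.6218 0.1365 0.1663] [-3.141  0.     1.448]
[236. 209.] 76 [0.6026 0.3335 0.0298] [0.6019 0.3339 0.0285] [ 10.  189.  185.5]
[211. 211.] 80 [0.5976 0.4184 0.03  ] [0.5975 0.4188 0.0319] [ 10. 183. 179.]
[220. 231.] 78 [0.5316 0.3867 0.0304] [0.5305 0.3866 0.0318] [225.  225.5 227. ]
[196. 235.] 80 [0.5209 0.4651 0.0295] [0.5197 0.4652 0.0295] [226.  25.  14.]
[254. 252.] 76 [0.4607 0.2792 0.0301] [0.4619 0.2792 0.0302] [224.  222.5 223.5]
[219. 254.] 81 [0.4576 0.3925 0.0298] [0.4588 0.3928 0.0308] [223. 223. 226.]
20.3 -29.6 -0.6 -0 0 -0 0.5; 40.6 -59.1 -1.2 -0 0 -0 0.5; 60.9 -88.7 -1.8 -0 0 -0 0.5; 81.2 -118.2 -2.4 -0 0 -0 0.5; 101.4 -147.8 -3 -0 0 -0 0.5; 121.7 -177.4 -3.6 -0 0 -0 0.5; 121.7 -177.4 -3.6 -0 0 -0 0.5; 121.7 -177.4 -3.6 -0 0 -0 0.5
```

View pics/w8.png

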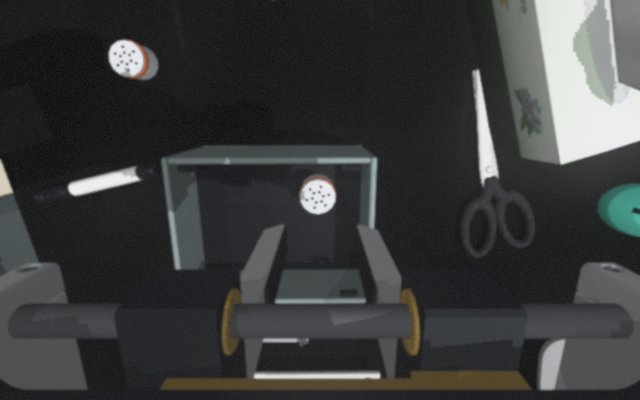

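Canister 1 stands in the box (318,195). Next is the second orange one at (128,60).

carry_out(
  deltas="20 -30 0 0 0 0 0.5; 41 -59 0 0 0 0 0.5; 61 -89 0 0 0 0 0.5; 81 -118 5 0 0 0 0.5; 102 -148 20 0 0 0 0.5; 121.7 -177.4 45 0 0 0 0.5; 121.7 -177.4 80 0 0 0 0.5; 121.7 -177.4 110 0 0 0 0.5",
)

```text
time: 27.85
tool_pos: [0.4576, 0.2798, 0.0527]
ee_rot: [-3.139, 0.002, 1.452]
wrist_force: [0.3, -0.2, -0.8]
width: 0.0469
```

carry_out(
  deltas="0 0 18 0 0 0 0.5; 0 0 30 0 0 0 0.5; 0 0 39 0 0 0 0.5; 0 0 45 0 0 0 0.5; 0 0 49 0 0 0 0.5; 0 0 51 0 0 0 0.5; 0 0 51 0 0 0 0.5; 0 0 51 0 0 0 1",
)

```text
time: 28.52
tool_pos: [0.4616, 0.2791, 0.0058]
ee_rot: [3.14, -0.001, 1.448]
wrist_force: [-0.2, -0.2, 0.5]
width: 0.0433
```

carry_out(
  deltas="0 0 0 0 0 0 1; 0 0 0 0 0 0 1; 0 0 0 0 0 0 1; 0 0 0 0 0 0 1; 0 0 -10 0 0 0 1; 0 0 -30 0 0 0 1; 0 0 -65 0 0 0 1; 0 0 -100 0 0 0 1",
)

```text
time: 29.18
tool_pos: [0.4594, 0.2783, 0.1047]
ee_rot: [-3.138, 0.003, 1.448]
wrist_force: [0.8, 0.4, -0.9]
width: 0.0313
```

Run:
```python
from h import *
for t in ("121.7 -177.4 110 0 0 0","0 0 51 0 0 0","0 0 -100 0 0 0"): commit(t)
st(); snap('wrist','w9.png')
rows(bx(-38,26,.155),down(DY),1,6)
```

```text
t 29.18 p [0.4594 0.2783 0.1047] rot [-3.138e+00  3.000e-03  1.448e+00] F [ 0.8  0.4 -0.9] w 0.0313
cmd [0.4605 0.279  0.1054] [-3.141  0.     1.448]
-20.3 16.9 -8.3 -0 0 -0 1; -40.6 33.8 -16.5 -0 0 -0 1; -60.9 50.8 -24.8 -0 0 -0 1; -81.2 67.7 -33.1 -0 0 -0 1; -101.5 84.6 -41.4 -0 0 -0 1; -121.8 101.5 -49.6 -0 0 -0 1; -121.8 101.5 -49.6 -0 0 -0 1; -121.8 101.5 -49.6 -0 0 -0 1
```

View pics/w9.png

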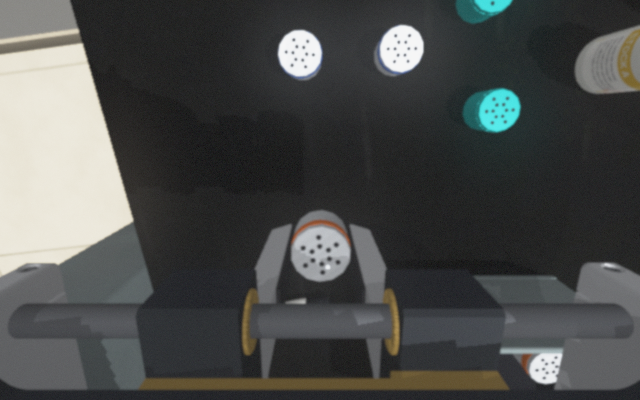

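The second orange canister is gripped at (320,248). I carry it to slot (-38,+26).

carry_out(
  deltas="-3 3 -20 0 0 0 1; -22 18 -40 0 0 0 1; -48 40 -50 0 0 0 1; -75 62 -50 0 0 0 1; -98 82 -50 0 0 0 1; -115 96 -50 0 0 0 1; -121.8 101.5 -45 0 0 0 1; -121.8 101.5 -35 0 0 0 1",
)

```text
time: 29.9
tool_pos: [0.5482, 0.1442, 0.1407]
ee_rot: [3.139, -0.0, 1.445]
wrist_force: [0.0, 0.2, -0.7]
width: 0.0313
```

carry_out(
  deltas="0 0 12 0 0 0 1; 0 0 27 0 0 0 1; 0 0 42 0 0 0 1; 0 0 57 0 0 0 1; 0 0 70 0 0 0 1; 0 0 79 0 0 0 1; 0 0 84 0 0 0 1; 0 0 86 0 0 0 1",
)

```text
time: 30.57
tool_pos: [0.5451, 0.1464, 0.0521]
ee_rot: [-3.138, 0.001, 1.45]
wrist_force: [1.3, 0.2, -0.7]
width: 0.0316
```

carry_out(
  deltas="0 0 0 0 0 0 1; 0 0 1 0 0 0 1; 0 0 2 0 0 0 1; 0 0 3 0 0 0 1; 0 0 3 0 0 0 1; 0 0 3 0 0 0 0.57; 0 0 3 0 0 0 0.57; 0 0 3 0 0 0 0.57",
)

```text
time: 31.23
tool_pos: [0.5469, 0.1456, 0.0512]
ee_rot: [3.141, 0.0, 1.448]
wrist_force: [-1.0, -1.0, -0.5]
width: 0.0404
```

Run:
```python
from h import *
for t in ("-121.8 101.5 -35 0 0 0","0 0 86 0 0 0","0 0 3 0 0 0"): commit(t)
st(); print(tobox(tool()[0]))
```

```text
t 31.23 p [0.5469 0.1456 0.0512] rot [3.141 0.    1.448] F [-1.  -1.  -0.5] w 0.0404
cmd [0.5464 0.1457 0.0514] [-3.141  0.     1.448]
[-37.52451944  25.93393626  51.17822113]
```

carry_out(
  deltas="0 0 0 0 0 0 0.57; 0 0 -9 0 0 0 0.57; 0 0 -23 0 0 0 0.57; 0 0 -43 0 0 0 0.57; 0 0 -68 0 0 0 0.57; 0 0 -93 0 0 0 0.57; 0 0 -113 0 0 0 0.57; 0 0 -118 0 0 0 0.57",
)

```text
time: 31.9
tool_pos: [0.5489, 0.146, 0.1743]
ee_rot: [3.134, -0.002, 1.448]
wrist_force: [0.4, -0.2, 0.8]
width: 0.0405
```

Run:
```python
from h import *
commit("0 0 -118 0 0 0")
st(); snap('wrist','w10.png'); cans()
rows([.5316,.3867,.1694],down(DY),.5,7)
```

```text
t 31.9 p [0.5489 0.146  0.1743] rot [ 3.134e+00 -2.000e-03  1.448e+00] F [ 0.4 -0.2  0.8] w 0.0405
cmd [0.5464 0.1457 0.1694] [-3.141  0.     1.448]
[236. 209.] 76 [0.6026 0.3337 0.0302] [0.6016 0.3335 0.0311] [ 10.  186.  182.5]
[211. 211.] 78 [0.5979 0.4184 0.0303] [0.5974 0.4183 0.0301] [ 10.  183.  179.5]
[220. 231.] 79 [0.5316 0.3867 0.0294] [0.5306 0.3868 0.0308] [225. 225. 227.]
[197. 235.] 77 [0.5213 0.4649 0.0298] [0.5199 0.4658 0.0314] [220.  24.  17.]
[219. 254.] 78 [0.4576 0.3929 0.0306] [0.4588 0.3934 0.0312] [224. 224. 226.]
33.9 -6.3 -0 -0 0 -0 0.5; 67.8 -12.6 -0 -0 0 -0 0.5; 101.7 -18.9 -0 -0 0 -0 0.5; 135.7 -25.2 -0 -0 0 -0 0.5; 169.6 -31.5 -0 -0 0 -0 0.5; 203.5 -37.8 -0.1 -0 0 -0 0.5; 237.4 -44.1 -0.1 -0 0 -0 0.5; 237.4 -44.1 -0.1 -0 0 -0 0.5
```

View pics/w10.png

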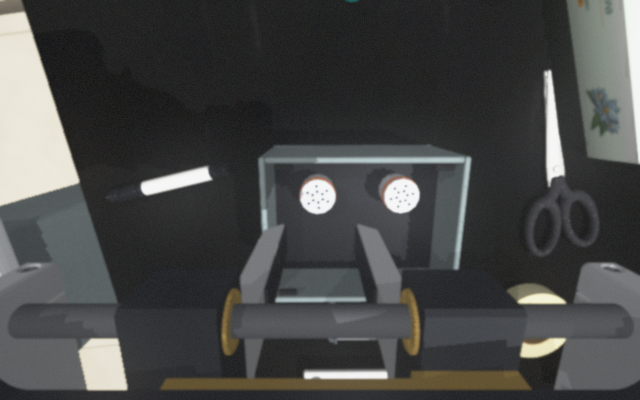

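Two stand in the box at (318,195) and (401,195). Next is the blue one at (0.5316,0.3867).

carry_out(
  deltas="36 -7 0 0 0 0 0.5; 73 -14 0 0 0 0 0.5; 111 -21 0 0 0 0 0.5; 149 -28 0 0 0 0 0.5; 187 -35 5 0 0 0 0.5; 220 -41 25 0 0 0 0.5; 237.4 -44.1 55 0 0 0 0.5; 237.4 -44.1 90 0 0 0 0.5",
)

```text
time: 32.67
tool_pos: [0.531, 0.3912, 0.0774]
ee_rot: [3.141, -0.002, 1.453]
wrist_force: [-0.3, 0.2, -0.7]
width: 0.0469
```

carry_out(
  deltas="0 0 25 0 0 0 0.5; 0 0 45 0 0 0 0.5; 0 0 60 0 0 0 0.5; 0 0 68 0 0 0 0.5; 0 0 72 0 0 0 0.5; 0 0 74 0 0 0 0.5; 0 0 74 0 0 0 0.5; 0 0 74 0 0 0 1",
)

```text
time: 33.33
tool_pos: [0.5326, 0.3869, 0.006]
ee_rot: [3.14, -0.001, 1.448]
wrist_force: [0.7, -0.6, 0.3]
width: 0.0433
```

carry_out(
  deltas="0 0 0 0 0 0 1; 0 0 0 0 0 0 1; 0 0 0 0 0 0 1; 0 0 0 0 0 0 1; 0 0 -10 0 0 0 1; 0 0 -30 0 0 0 1; 0 0 -65 0 0 0 1; 0 0 -100 0 0 0 1",
)

```text
time: 34.0
tool_pos: [0.5305, 0.3858, 0.1041]
ee_rot: [-3.137, 0.003, 1.448]
wrist_force: [-0.4, 0.8, -0.4]
width: 0.0313
```

Run:
```python
from h import *
for t in ("237.4 -44.1 90 0 0 0","0 0 74 0 0 0","0 0 -100 0 0 0"): commit(t)
st(); snap('wrist','w11.png')
rows(bx(38,-26,.155),down(DY),1,8)
```

```text
t 34.0 p [0.5305 0.3858 0.1041] rot [-3.137e+00  3.000e-03  1.448e+00] F [-0.4  0.8 -0.4] w 0.0313
cmd [0.5316 0.3867 0.1053] [-3.141  0.     1.448]
-36.2 15 -6.2 -0 0 -0 1; -72.3 30 -12.4 -0 0 -0 1; -108.5 45.1 -18.6 -0 0 -0 1; -144.7 60.1 -24.8 -0 0 -0 1; -180.8 75.1 -31 -0 0 -0 1; -217 90.1 -37.2 -0 0 -0 1; -253.2 105.1 -43.4 -0 0 -0 1; -289.3 120.2 -49.7 -0 0 -0 1
```

View pics/w11.png

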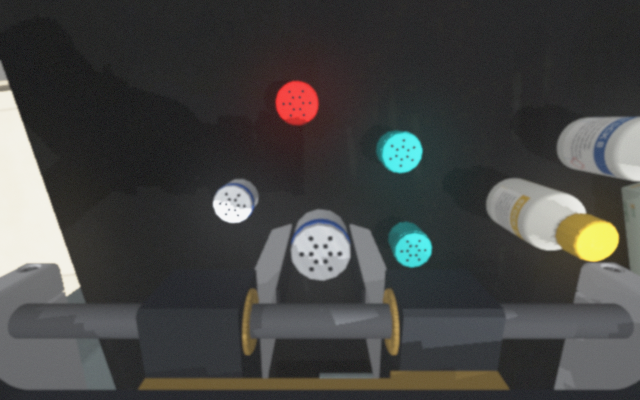

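carry_out(
  deltas="-20 8 -30 0 0 0 1; -55 23 -50 0 0 0 1; -92 38 -50 0 0 0 1; -130 54 -50 0 0 0 1; -168 70 -50 0 0 0 1; -206 86 -50 0 0 0 1; -244 101 -50 0 0 0 1; -280 116 -50 0 0 0 1",
)

```text
time: 34.72
tool_pos: [0.6129, 0.0924, 0.155]
ee_rot: [-3.141, 0.0, 1.448]
wrist_force: [0.4, 0.7, -1.2]
width: 0.0318
```

carry_out(
  deltas="-7 3 0 0 0 0 1; -9.3 4.2 8 0 0 0 1; -9.3 4.2 25 0 0 0 1; -9.3 4.2 45 0 0 0 1; -9.3 4.2 65 0 0 0 1; -9.3 4.2 82 0 0 0 1; -9.3 4.2 94 0 0 0 1; -9.3 4.2 100 0 0 0 1",
)

```text
time: 35.38
tool_pos: [0.6139, 0.0863, 0.0519]
ee_rot: [-3.137, 0.001, 1.45]
wrist_force: [-0.5, -0.5, -1.2]
width: 0.0315
```

carry_out(
  deltas="0 0 1 0 0 0 1; 0 0 2 0 0 0 1; 0 0 3 0 0 0 1; 0 0 4 0 0 0 1; 0 0 4 0 0 0 1; 0 0 4 0 0 0 0.57; 0 0 4 0 0 0 0.57; 0 0 4 0 0 0 0.57",
)

```text
time: 36.05
tool_pos: [0.6162, 0.0847, 0.0514]
ee_rot: [3.141, 0.0, 1.448]
wrist_force: [-0.8, -0.4, -1.2]
width: 0.0406
```

Run:
```python
from h import *
for t in ("-280 116 -50 0 0 0","-9.3 4.2 100 0 0 0","0 0 4 0 0 0"): commit(t)
st(); print(tobox(tool()[0]))
```

```text
t 36.05 p [0.6162 0.0847 0.0514] rot [3.141 0.    1.448] F [-0.8 -0.4 -1.2] w 0.0406
cmd [0.6156 0.0849 0.0513] [-3.141  0.     1.448]
[ 38.63412563 -26.05020886  51.35796399]
```

carry_out(
  deltas="0 0 0 0 0 0 0.57; 0 0 -9 0 0 0 0.57; 0 0 -23 0 0 0 0.57; 0 0 -43 0 0 0 0.57; 0 0 -68 0 0 0 0.57; 0 0 -93 0 0 0 0.57; 0 0 -113 0 0 0 0.57; 0 0 -118 0 0 0 0.57",
)

```text
time: 36.72
tool_pos: [0.6181, 0.0849, 0.1747]
ee_rot: [3.133, -0.001, 1.448]
wrist_force: [-0.0, 0.2, 0.5]
width: 0.0403
```

Run:
```python
from h import *
commit("0 0 -118 0 0 0")
st(); snap('wrist','w12.png'); cans()
rows([.4577,.3928,.1693],down(DY),.5,9,9)
```

```text
t 36.72 p [0.6181 0.0849 0.1747] rot [ 3.133e+00 -1.000e-03  1.448e+00] F [-0.   0.2  0.5] w 0.0403
cmd [0.6156 0.0849 0.1693] [-3.141  0.     1.448]
[236. 209.] 73 [0.6031 0.3337 0.0299] [0.6025 0.3338 0.0317] [ 10. 191. 187.]
[211. 211.] 79 [0.598  0.4185 0.0293] [0.5976 0.419  0.0298] [ 10. 179. 176.]
[196. 235.] 78 [0.5209 0.4652 0.0294] [0.5198 0.466  0.0294] [225.   25.5  17. ]
[219. 254.] 79 [0.4579 0.3926 0.0299] [0.4588 0.393  0.0315] [223. 223. 225.]
31.8 -21.6 0 -0 0 -0 0.5; 63.6 -43.2 0 -0 0 -0 0.5; 95.4 -64.8 0 -0 0 -0 0.5; 127.3 -86.4 0 -0 0 -0 0.5; 159.1 -108 0 -0 0 -0 0.5; 190.9 -129.6 0 -0 0 -0 0.5; 222.7 -151.1 0.1 -0 0 -0 0.5; 254.5 -172.7 0.1 -0 0 -0 0.5; 286.3 -194.3 0.1 -0 0 -0 0.5
```

View pics/w12.png

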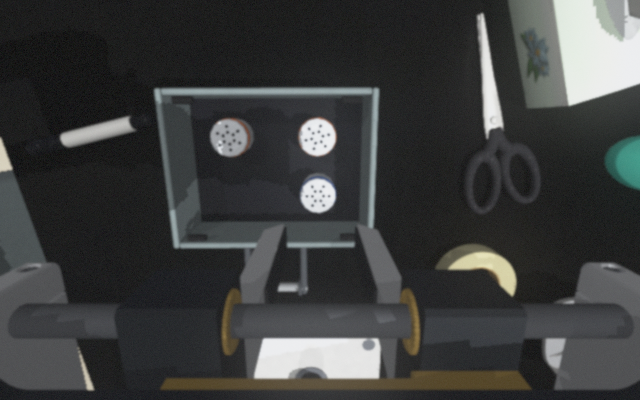

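Three stand in the box. The last blue one is at (0.458,0.393).

carry_out(
  deltas="33 -22 0 0 0 0 0.5; 67 -45 0 0 0 0 0.5; 101 -68 0 0 0 0 0.5; 135 -92 0 0 0 0 0.5; 169 -115 0 0 0 0 0.5; 203 -138 0 0 0 0 0.5; 237 -161 10 0 0 0 0.5; 269 -183 30 0 0 0 0.5",
)

```text
time: 37.48
tool_pos: [0.4673, 0.3744, 0.1404]
ee_rot: [3.14, -0.002, 1.449]
wrist_force: [0.5, 0.1, 1.0]
width: 0.0467
```

carry_out(
  deltas="12 -8 25 0 0 0 0.5; 17.3 -11.3 60 0 0 0 0.5; 17.3 -11.3 90 0 0 0 0.5; 17.3 -11.3 113 0 0 0 0.5; 17.3 -11.3 125 0 0 0 0.5; 17.3 -11.3 131 0 0 0 0.5; 17.3 -11.3 134 0 0 0 0.5; 17.3 -11.3 134 0 0 0 0.5",
)

```text
time: 38.15
tool_pos: [0.4594, 0.3905, 0.0061]
ee_rot: [-3.141, 0.0, 1.448]
wrist_force: [0.3, -1.2, 0.0]
width: 0.0466
```

carry_out(
  deltas="0 0 0 0 0 0 1; 0 0 0 0 0 0 1; 0 0 0 0 0 0 1; 0 0 0 0 0 0 1; 0 0 0 0 0 0 1; 0 0 -10 0 0 0 1; 0 0 -35 0 0 0 1; 0 0 -70 0 0 0 1",
)

```text
time: 38.82
tool_pos: [0.4565, 0.3887, 0.0728]
ee_rot: [-3.134, 0.007, 1.448]
wrist_force: [0.4, 0.6, -0.1]
width: 0.0315
```

Run:
```python
from h import *
for t in ("269 -183 30 0 0 0","17.3 -11.3 134 0 0 0","0 0 -70 0 0 0"): commit(t)
st(); snap('wrist','w13.png')
rows(bx(-38,-26,.155),down(DY),1,8)
```

```text
t 38.82 p [0.4565 0.3887 0.0728] rot [-3.134  0.007  1.448] F [ 0.4  0.6 -0.1] w 0.0315
cmd [0.4577 0.3928 0.0754] [-3.141  0.     1.448]
-35.8 14.8 -10 -0 0 -0 1; -71.6 29.6 -19.9 -0 0 -0 1; -107.4 44.3 -29.9 -0 0 -0 1; -143.2 59.1 -39.8 -0 0 -0 1; -179 73.9 -49.8 -0 0 -0 1; -214.8 88.7 -59.7 -0 0 -0 1; -250.6 103.5 -69.7 -0 0 -0 1; -286.4 118.3 -79.6 -0 0 -0 1
```

View pics/w13.png

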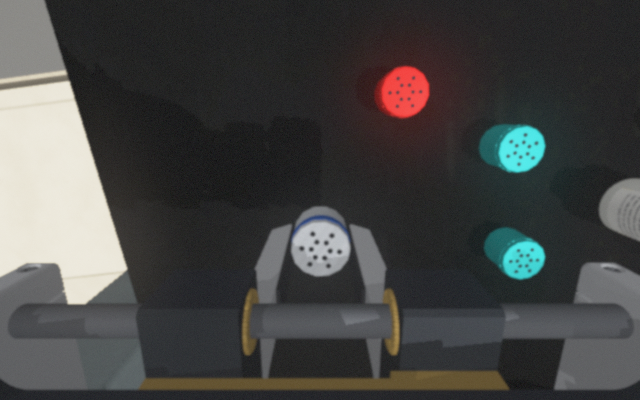

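carry_out(
  deltas="0 0 -20 0 0 0 1; 0 0 -45 0 0 0 1; 0 0 -65 0 0 0 1; 0 0 -78 0 0 0 1; 0 0 -80 0 0 0 1; 0 0 -80 0 0 0 1; 0 0 -80 0 0 0 1; 0 0 -80 0 0 0 1",
)

```text
time: 39.53
tool_pos: [0.4583, 0.3901, 0.1538]
ee_rot: [-3.138, 0.003, 1.448]
wrist_force: [0.5, -0.8, -0.6]
width: 0.0313
```

Run:
```python
from h import *
commit("0 0 -80 0 0 0"); st()
p,q=tool(); setcmd([p[0],p[1],getcmd()[0][2]],down(DY))
rows(bx(-38,-26,.155),down(DY),1,8)
```

```text
t 39.53 p [0.4583 0.3901 0.1538] rot [-3.138e+00  3.000e-03  1.448e+00] F [ 0.5 -0.8 -0.6] w 0.0313
cmd [0.4577 0.3928 0.1554] [-3.141  0.     1.448]
-35.5 14.7 0 0 0 0 1; -70.9 29.3 0.1 0 0 0 1; -106.4 44 0.1 0 0 0 1; -141.9 58.6 0.2 0 0 0 1; -177.4 73.3 0.2 0 0 0 1; -212.8 87.9 0.3 0 0 0 1; -248.3 102.6 0.3 0 0 0 1; -283.8 117.3 0.4 0 0 0 1
```

carry_out(
  deltas="-35 14 0 0 0 0 1; -70 28 0 0 0 0 1; -105 43 0 0 0 0 1; -140 58 0 0 0 0 1; -175 72 0 0 0 0 1; -210 87 0 0 0 0 1; -245 102 0 0 0 0 1; -275 114 0 0 0 0 1",
)

```text
time: 40.2
tool_pos: [0.5382, 0.1013, 0.1543]
ee_rot: [-3.139, 0.001, 1.447]
wrist_force: [0.5, 0.3, -0.1]
width: 0.0314
```

carry_out(
  deltas="-8.8 3.3 0 0 0 0 1; -8.8 3.3 8 0 0 0 1; -8.8 3.3 25 0 0 0 1; -8.8 3.3 45 0 0 0 1; -8.8 3.3 65 0 0 0 1; -8.8 3.3 82 0 0 0 1; -8.8 3.3 94 0 0 0 1; -8.8 3.3 98 0 0 0 1",
)

```text
time: 40.87
tool_pos: [0.5381, 0.096, 0.0543]
ee_rot: [-3.135, 0.001, 1.45]
wrist_force: [-1.1, -0.1, -0.6]
width: 0.0312
```

Run:
```python
from h import *
for t in ("-275 114 0 0 0 0","-8.8 3.3 98 0 0 0"): commit(t)
st(); print(tobox(tool()[0]))
```

```text
t 40.87 p [0.5381 0.096  0.0543] rot [-3.135e+00  1.000e-03  1.450e+00] F [-1.1 -0.1 -0.6] w 0.0312
cmd [0.5402 0.0941 0.0574] [3.142 0.    1.449]
[-40.21422397 -24.38444635  54.28785455]
```

carry_out(
  deltas="0 0 2 0 0 0 1; 0 0 3 0 0 0 1; 0 0 4.5 0 0 0 1; 0 0 6 0 0 0 1; 0 0 6 0 0 0 1; 0 0 6 0 0 0 0.57; 0 0 6 0 0 0 0.57; 0 0 6 0 0 0 0.57",
)

```text
time: 41.53
tool_pos: [0.5411, 0.0946, 0.0525]
ee_rot: [3.141, 0.0, 1.448]
wrist_force: [-0.6, -0.7, -0.9]
width: 0.0403
```

carry_out(
  deltas="0 0 0 0 0 0 0.57; 0 0 -9 0 0 0 0.57; 0 0 -23 0 0 0 0.57; 0 0 -43 0 0 0 0.57; 0 0 -68 0 0 0 0.57; 0 0 -93 0 0 0 0.57; 0 0 -113 0 0 0 0.57; 0 0 -118 0 0 0 0.57",
)

```text
time: 42.2
tool_pos: [0.543, 0.0948, 0.1754]
ee_rot: [3.134, -0.001, 1.448]
wrist_force: [-0.0, 0.4, 0.5]
width: 0.0406
```

Run:
```python
from h import *
commit("0 0 6 0 0 0"); commit("0 0 -118 0 0 0")
st(); snap('wrist','w14.png')
rows([.575,-.165,.20],down(DY),.5,9,9)
```

```text
t 42.2 p [0.543  0.0948 0.1754] rot [ 3.134e+00 -1.000e-03  1.448e+00] F [-0.   0.4  0.5] w 0.0406
cmd [0.5402 0.0941 0.1694] [3.142 0.    1.449]
-28.1 7.3 -3.4 0 0 0 0.5; -56.2 14.7 -6.8 0 0 0 0.5; -84.3 22 -10.2 0 0 0 0.5; -112.4 29.4 -13.6 0 0 0 0.5; -140.5 36.7 -17 0 0 0 0.5; -168.6 44.1 -20.4 0 0 0 0.5; -196.7 51.4 -23.8 0 0 0 0.5; -224.8 58.8 -27.2 0 0 0 0.5; -252.9 66.1 -30.6 0 0 0 0.5
```

View pics/w14.png

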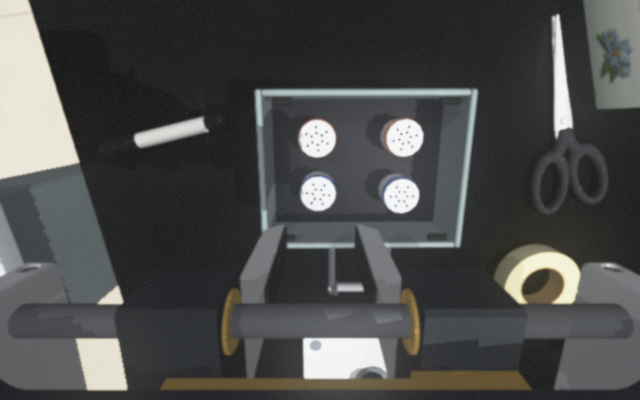

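All four stand in the box, with tops at (318,138), (404,137), (318,193) and (401,195). Now I measure the lid.

```bash
cat >> h.py <<'E'
def lidbench(s):
    W=cloud(s); px=s['pixels'].astype(int); r,g,b=px[...,0],px[...,1],px[...,2]
    reg=(W[...,0]>.45)&(W[...,0]<.7)&(W[...,1]>-.29)&(W[...,1]<-.06)
    m=reg&(W[...,2]>.014)&(W[...,2]<.034)&(r>140)&(abs(r-b)<40)
    if m.sum()>100: print('plate',cv2.minAreaRect((W[m][:,:2]*1000).astype(np.float32)),np.median(W[m][:,2]),m.sum())
    k=reg&(W[...,2]>.045)&(W[...,2]<.07); 
    if k.sum()>10: print('knob',W[k].mean(0),((W[k].min(0)+W[k].max(0))/2),k.sum())
    y=reg&(r>150)&(b<110)&(W[...,2]>.012)&(W[...,2]<.04)
    if y.sum()>10: print('tab',W[y].mean(0),y.sum())
E
python3 - <<'E'
from h import *
s=snap('top','t14.png'); lidbench(s)
Q=tobox(cloud(s)); k=(abs(Q[...,0])<75)&(abs(Q[...,1])<55)&(Q[...,2]>62)&(Q[...,2]<90)
n,l,stt,c=cv2.connectedComponentsWithStats(k.astype(np.uint8))
for i in range(1,n):
    if stt[i,4]>20: print('can',Q[l==i].mean(0).round(1),stt[i,4])
W,om=bar(s); H=W[om]; print('bar',cv2.minAreaRect((H[:,:2]*1000).astype(np.float32)))
E
```

```text
plate ((576.4546508789062, -163.11795043945312), (129.79266357421875, 170.33851623535156), 82.95472717285156) 0.024557724734627057 1867
knob [ 0.57619187 -0.16224854  0.05404943] [ 0.57622313 -0.16169185  0.05406861] 62
tab [ 0.56638168 -0.2364376   0.02372221] 59
bar ((511.58099365234375, -369.566162109375), (96.04662322998047, 21.052066802978516), 2.4178380966186523)
```

View pics/t14.png

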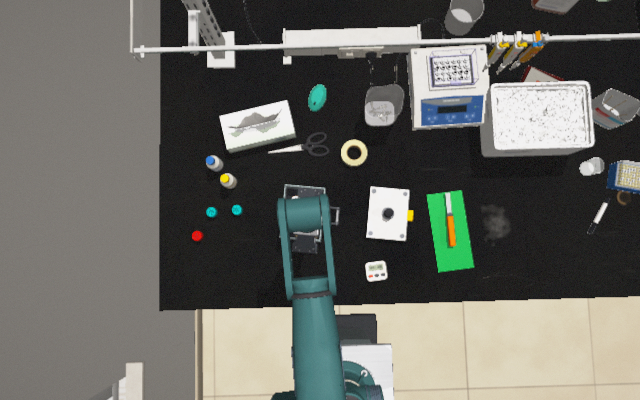

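Run:
```python
from h import *
rows([.576,-.163,.1694],down(DY),.5,7,8)
```

```text
-35.8 9.6 -0 0 0 0 0.5; -71.7 19.1 -0 0 0 0 0.5; -107.5 28.7 -0 0 0 0 0.5; -143.3 38.2 -0 0 0 0 0.5; -179.2 47.8 -0 0 0 0 0.5; -215 57.3 -0 0 0 0 0.5; -250.8 66.9 -0 0 0 0 0.5; -250.8 66.9 -0 0 0 0 0.5
```

carry_out(
  deltas="-30 8 0 0 0 0 0.5; -62 17 0 0 0 0 0.5; -95 25 0 0 0 0 0.5; -128 34 0 0 0 0 0.5; -161 43 5 0 0 0 0.5; -194 52 20 0 0 0 0.5; -225 60 40 0 0 0 0.5; -250.8 66.9 62 0 0 0 0.5",
)

```text
time: 42.97
tool_pos: [0.5759, -0.1647, 0.106]
ee_rot: [-3.14, 0.001, 1.447]
wrist_force: [-0.3, -0.1, -0.5]
width: 0.0473
```

carry_out(
  deltas="0 0 20 0 0 0 0.5; 0 0 40 0 0 0 0.5; 0 0 55 0 0 0 0.5; 0 0 66 0 0 0 0.5; 0 0 73 0 0 0 0.5; 0 0 77 0 0 0 0.5; 0 0 78.5 0 0 0 0.5; 0 0 78.5 0 0 0 0.5",
)

```text
time: 43.63
tool_pos: [0.5767, -0.1623, 0.0298]
ee_rot: [3.141, 0.0, 1.449]
wrist_force: [0.2, -0.1, 0.7]
width: 0.0474
```

Run:
```python
from h import *
commit("-250.8 66.9 62 0 0 0"); commit("0 0 78.5 0 0 0")
st()
```

```text
t 43.63 p [ 0.5767 -0.1623  0.0298] rot [3.141 0.    1.449] F [ 0.2 -0.1  0.7] w 0.0474
cmd [ 0.576  -0.163   0.0289] [3.142 0.    1.449]
```

Grip the knob and lift.

carry_out(
  deltas="0 0 0 0 0 0 1; 0 0 0 0 0 0 1; 0 0 0 0 0 0 1; 0 0 0 0 0 0 1; 0 0 0 0 0 0 1; 0 0 0 0 0 0 1; 0 0 -8 0 0 0 1; 0 0 -25 0 0 0 1",
)

```text
time: 44.3
tool_pos: [0.5739, -0.1615, 0.0515]
ee_rot: [-3.134, -0.001, 1.448]
wrist_force: [0.4, 0.4, -1.6]
width: 0.0291
```

carry_out(
  deltas="0 0 -25 0 0 0 1; 0 0 -50 0 0 0 1; 0 0 -75 0 0 0 1; 0 0 -100 0 0 0 1; 0 0 -120 0 0 0 1; 0 0 -132 0 0 0 1; 0 0 -135 0 0 0 1; 0 0 -135 0 0 0 1",
)

```text
time: 44.97
tool_pos: [0.5767, -0.1625, 0.1899]
ee_rot: [3.141, 0.001, 1.448]
wrist_force: [0.3, -0.1, -3.0]
width: 0.0295
```

Run:
```python
from h import *
commit("0 0 -25 0 0 0"); commit("0 0 -135 0 0 0")
st(); snap('wrist','w15.png')
print(bx(0,0))
rows(bx(0,0,.19),down(DY),1,8)
```

```text
t 44.97 p [ 0.5767 -0.1625  0.1899] rot [3.141e+00 1.000e-03 1.448e+00] F [ 0.3 -0.1 -3. ] w 0.0295
cmd [ 0.576  -0.163   0.1889] [3.142 0.    1.449]
[0.581  0.1153 0.    ]
34.6 -3.6 -0.1 0 0 0 1; 69.2 -7.2 -0.3 0 0 0 1; 103.8 -10.9 -0.4 0 0 0 1; 138.4 -14.5 -0.6 0 0 0 1; 173 -18.1 -0.7 0 0 0 1; 207.6 -21.7 -0.8 0 0 0 1; 242.2 -25.3 -1 0 0 0 1; 276.8 -28.9 -1.1 0 0 0 1
```

View pics/w15.png

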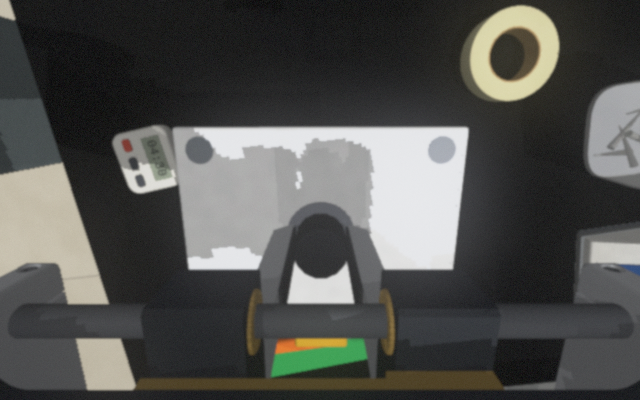

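carry_out(
  deltas="30 -3 0 0 0 0 1; 64 -7 0 0 0 0 1; 100 -10.5 0 0 0 0 1; 136 -14 0 0 0 0 1; 172 -18 0 0 0 0 1; 207 -22 0 0 0 0 1; 242 -25.5 0 0 0 0 1; 268 -28 0 0 0 0 1",
)

```text
time: 45.68
tool_pos: [0.5799, 0.1098, 0.1867]
ee_rot: [-3.136, 0.0, 1.45]
wrist_force: [0.2, -0.3, -2.3]
width: 0.0295
```

carry_out(
  deltas="6 -0.6 5 0 0 0 1; 8.8 -0.9 15 0 0 0 1; 8.8 -0.9 25 0 0 0 1; 8.8 -0.9 33 0 0 0 1; 8.8 -0.9 38 0 0 0 1; 8.8 -0.9 40 0 0 0 1; 8.8 -0.9 40 0 0 0 1; 8.8 -0.9 40 0 0 0 1",
)

```text
time: 46.35
tool_pos: [0.5819, 0.115, 0.1497]
ee_rot: [-3.142, 0.0, 1.447]
wrist_force: [-0.7, -0.1, -3.1]
width: 0.0295
```

Run:
```python
from h import *
commit("268 -28 0 0 0 0"); commit("8.8 -0.9 40 0 0 0")
st(); print(tobox(tool()[0])); s,s2=two('p1')
```

```text
t 46.35 p [0.5819 0.115  0.1497] rot [-3.142  0.     1.447] F [-0.7 -0.1 -3.1] w 0.0295
cmd [0.581  0.1153 0.1489] [3.142 0.    1.449]
[  0.96179421  -0.15389235 149.66259975]
```

View pics/p1.png

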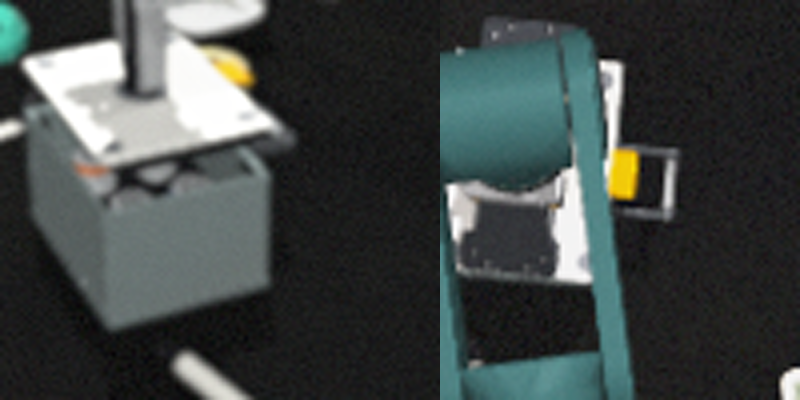

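carry_out(
  deltas="0.5 0 4 0 0 0 1; 0.5 0 8 0 0 0 1; 0.5 0 12 0 0 0 1; 0.5 0 16 0 0 0 1; 0.5 0 20 0 0 0 1; 0.5 0 23 0 0 0 1; 0.5 0 25 0 0 0 1; 0.5 0 25 0 0 0 1",
)

```text
time: 47.12
tool_pos: [0.5816, 0.116, 0.1245]
ee_rot: [-3.141, 0.001, 1.448]
wrist_force: [-0.7, -1.2, -1.2]
width: 0.0296
```

carry_out(
  deltas="0 0 2 0 0 0 1; 0 0 4 0 0 0 1; 0 0 6 0 0 0 1; 0 0 6 0 0 0 1; 0 0 6 0 0 0 1; 0 0 6 0 0 0 1; 0 0 6 0 0 0 1; 0 0 6 0 0 0 1",
)

```text
time: 47.78
tool_pos: [0.5822, 0.116, 0.123]
ee_rot: [3.139, 0.0, 1.448]
wrist_force: [-5.7, -3.8, 11.4]
width: 0.0294
```

Run:
```python
from h import *
commit("0.5 0 25 0 0 0"); commit("0 0 6 0 0 0")
st(); print(tobox(tool()[0])); s,s2=two('p2'); lidz(s); lidz(s2)
```

```text
t 47.78 p [0.5822 0.116  0.123 ] rot [3.139 0.    1.448] F [-5.7 -3.8 11.4] w 0.0294
cmd [0.5811 0.1158 0.1179] [3.142 0.    1.449]
[  1.08173373   0.87583754 123.00589007]
lid top at -y/+y edge, -x/+x edge: [np.float64(117.2), np.float64(118.6), np.float64(118.0), np.float64(117.8)] 710
lid top at -y/+y edge, -x/+x edge: [np.float64(116.7), np.float64(117.1), np.float64(116.5), np.float64(117.3)] 213
```

View pics/p2.png

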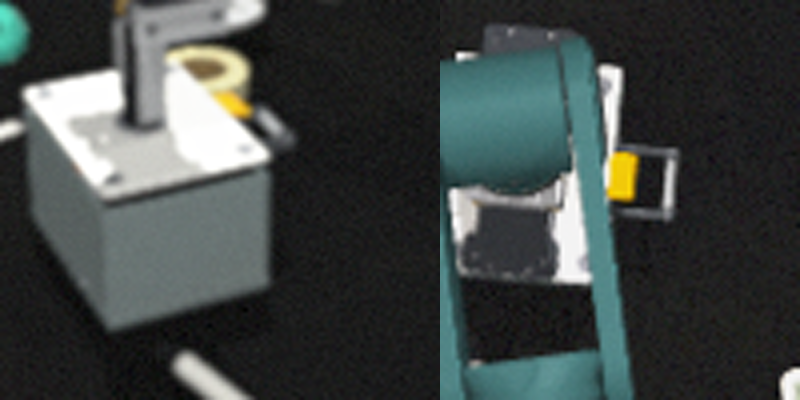

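The lid is in position and about 11 mm proud. I release it, then press the corners with shut fingers.

carry_out(
  deltas="0 0 -3 0 0 0 1; 0 0 -5 0 0 0 0.5; 0 0 -5 0 0 0 0.5; 0 0 -5 0 0 0 0.5; 0 0 -5 0 0 0 0.5; 0 0 -25 0 0 0 0.5; 0 0 -50 0 0 0 0.5; 0 0 -65 0 0 0 1",
)

```text
time: 48.55
tool_pos: [0.5823, 0.1166, 0.185]
ee_rot: [3.141, -0.0, 1.448]
wrist_force: [0.2, 0.3, 0.8]
width: 0.0431
```

Run:
```python
from h import *
commit("0 0 -65 0 0 0")
st(); s,s2=two('p3'); lidz(s); lidz(s2)
for c in ((-70,-52),(70,-52),(70,52),(-70,52)): print(c,bx(*c))
rows(bx(-70,-52,.14),down(DY),1,4)
s=snap('wrist','w16.png')
for d in robot.place_of(s,'lid_corner_a')[:4]: print(d['p'],c2w(s,d['at'])[0].round(4), tobox(c2w(s,d['at'])[0]).round(1))
```

```text
t 48.55 p [0.5823 0.1166 0.185 ] rot [ 3.141 -0.     1.448] F [0.2 0.3 0.8] w 0.0431
cmd [0.5811 0.1158 0.1829] [3.142 0.    1.449]
lid top at -y/+y edge, -x/+x edge: [np.float64(118.9), np.float64(118.6), np.float64(118.8), np.float64(118.8)] 766
lid top at -y/+y edge, -x/+x edge: [np.float64(117.8), np.float64(118.7), np.float64(118.0), np.float64(118.5)] 214
(-70, -52) [0.50519202 0.07220534 0.        ]
(70, -52) [0.64415143 0.05516767 0.        ]
(70, 52) [0.65680798 0.15839466 0.        ]
(-70, 52) [0.51784857 0.17543233 0.        ]
-13.1 -17.5 10.7 0 0 0 1; -26.2 -35 21.4 0 0 0 1; -39.4 -52.5 32.2 0 0 0 1; -52.5 -70 42.9 0 0 0 1; -52.5 -70 42.9 0 0 0 1; -52.5 -70 42.9 0 0 0 1; -52.5 -70 42.9 0 0 0 1; -52.5 -70 42.9 0 0 0 1
0.88 [0.6486 0.0539 0.1218] [ 74.6 -52.7 121.8]
0.82 [0.516  0.1768 0.1137] [-72.   53.1 113.7]
0.76 [0.5129 0.0673 0.1203] [-61.7 -55.9 120.3]
0.69 [0.6602 0.1652 0.1191] [ 72.5  59.1 119.1]
```

View pics/w16.png

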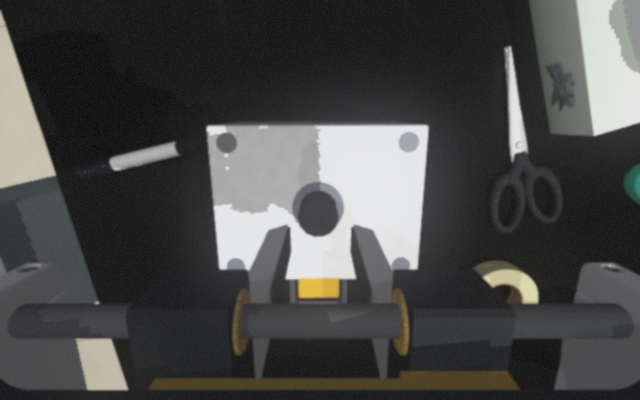

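carry_out(
  deltas="-13 -18 0 0 0 0 1; -26 -35 0 0 0 0 1; -39 -53 5 0 0 0 1; -52.5 -70 20 0 0 0 1; -52.5 -70 40 0 0 0 1; -52.5 -70 52 0 0 0 1; -52.5 -70 58 0 0 0 1; -52.5 -70 58 0 0 0 1",
)

```text
time: 49.42
tool_pos: [0.5044, 0.0729, 0.1225]
ee_rot: [-3.136, 0.001, 1.448]
wrist_force: [-0.4, -0.0, 0.5]
width: 0.0005
```

carry_out(
  deltas="0 0 2 0 0 0 1; 0 0 5 0 0 0 1; 0 0 8 0 0 0 1; 0 0 11 0 0 0 1; 0 0 14 0 0 0 1; 0 0 17 0 0 0 1; 0 0 19 0 0 0 1; 0 0 19 0 0 0 1",
)

```text
time: 50.08
tool_pos: [0.507, 0.0729, 0.1081]
ee_rot: [3.139, -0.0, 1.448]
wrist_force: [-0.8, 1.0, 4.1]
width: 0.0006
```

Run:
```python
from h import *
commit("-52.5 -70 58 0 0 0"); commit("0 0 19 0 0 0")
st(); print(tobox(tool()[0])); s,s2=two('p4'); lidz(s); lidz(s2)
```

```text
t 50.08 p [0.507  0.0729 0.1081] rot [ 3.139 -0.     1.448] F [-0.8  1.   4.1] w 0.0006
cmd [0.5052 0.0722 0.1059] [3.142 0.    1.449]
[-68.30560193 -51.06456758 108.05561926]
lid top at -y/+y edge, -x/+x edge: [np.float64(110.3), np.float64(122.3), np.float64(113.3), np.float64(119.3)] 756
lid top at -y/+y edge, -x/+x edge: [np.float64(109.5), np.float64(120.7), np.float64(112.3), np.float64(117.8)] 757
```

carry_out(
  deltas="0 0 1 0 0 0 1; 0 0 2 0 0 0 1; 0 0 3 0 0 0 1; 0 0 4.5 0 0 0 1; 0 0 6 0 0 0 1; 0 0 7.5 0 0 0 1; 0 0 8 0 0 0 1; 0 0 8 0 0 0 1",
)

```text
time: 50.85
tool_pos: [0.5073, 0.073, 0.1073]
ee_rot: [3.135, -0.001, 1.449]
wrist_force: [-12.4, -0.8, 33.0]
width: 0.0004
```

Run:
```python
from h import *
commit("0 0 8 0 0 0")
st(); print(tobox(tool()[0])); s,s2=two('p5'); lidz(s); lidz(s2)
```

```text
t 50.85 p [0.5073 0.073  0.1073] rot [ 3.135e+00 -1.000e-03  1.449e+00] F [-12.4  -0.8  33. ] w 0.0004
cmd [0.5052 0.0722 0.0979] [3.142 0.    1.449]
[-68.03805747 -51.0067761  107.2854444 ]
lid top at -y/+y edge, -x/+x edge: [np.float64(110.0), np.float64(122.2), np.float64(113.2), np.float64(119.1)] 768
lid top at -y/+y edge, -x/+x edge: [np.float64(109.2), np.float64(120.7), np.float64(112.6), np.float64(117.3)] 758
```

Corner a is down at the hard stop. Next is b.

carry_out(
  deltas="0 0 -15 0 0 0 1; 0 0 -32 0 0 0 1; 0 35 -36 0 0 0 1; 0 75 -36 0 0 0 1; 0 112 -36 0 0 0 1; 0 138 -34 0 0 0 1; 0 139 -28 0 0 0 1; 0 139 -20 0 0 0 1",
)

```text
time: 51.62
tool_pos: [0.6447, 0.0555, 0.1171]
ee_rot: [-3.14, 0.0, 1.448]
wrist_force: [-0.0, -0.2, -0.9]
width: 0.0004
```

carry_out(
  deltas="0 0 1 0 0 0 1; 0 0 4 0 0 0 1; 0 0 7 0 0 0 1; 0 0 10 0 0 0 1; 0 0 13 0 0 0 1; 0 0 16 0 0 0 1; 0 0 19 0 0 0 1; 0 0 20 0 0 0 1",
)

```text
time: 52.28
tool_pos: [0.6436, 0.056, 0.1077]
ee_rot: [3.137, -0.0, 1.449]
wrist_force: [-12.6, -1.1, 29.7]
width: 0.0002
```

Run:
```python
from h import *
commit("0 139 -20 0 0 0"); commit("0 0 20 0 0 0")
st(); print(tobox(tool()[0])); s,s2=two('p6'); lidz(s); lidz(s2)
```

```text
t 52.28 p [0.6436 0.056  0.1077] rot [ 3.137 -0.     1.449] F [-12.6  -1.1  29.7] w 0.0002
cmd [0.6432 0.0553 0.0979] [3.142 0.    1.449]
[ 69.36177242 -51.23138441 107.67527336]
lid top at -y/+y edge, -x/+x edge: [np.float64(108.2), np.float64(124.7), np.float64(116.6), np.float64(116.3)] 646
lid top at -y/+y edge, -x/+x edge: [np.float64(106.3), np.float64(123.3), np.float64(115.5), np.float64(114.2)] 832
```

View pics/p6.png

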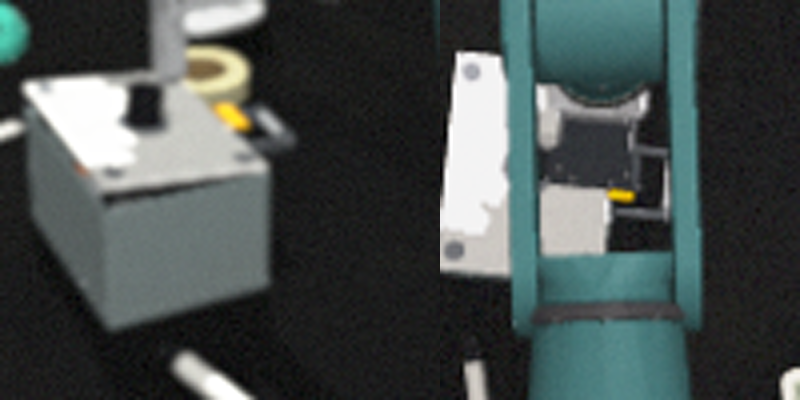

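carry_out(
  deltas="0 0 -15 0 0 0 1; 0 0 -40 0 0 0 1; 5 0 -50 0 0 0 1; 35 0 -50 0 0 0 1; 70 0 -50 0 0 0 1; 98 0 -48 0 0 0 1; 103 1 -42 0 0 0 1; 103 1 -35 0 0 0 1",
)

```text
time: 53.05
tool_pos: [0.6576, 0.1602, 0.1331]
ee_rot: [3.141, -0.0, 1.452]
wrist_force: [0.2, -0.3, 0.3]
width: 0.0003
```

carry_out(
  deltas="0 0 3 0 0 0 1; 0 0 7 0 0 0 1; 0 0 11 0 0 0 1; 0 0 15 0 0 0 1; 0 0 19 0 0 0 1; 0 0 23 0 0 0 1; 0 0 26 0 0 0 1; 0 0 28 0 0 0 1",
)

```text
time: 53.72
tool_pos: [0.6592, 0.1566, 0.1092]
ee_rot: [3.136, -0.001, 1.446]
wrist_force: [-0.4, -0.4, 7.8]
width: 0.0007
```

Run:
```python
from h import *
commit("103 1 -35 0 0 0"); commit("0 0 28 0 0 0")
st(); print(tobox(tool()[0])); s,s2=two('p7'); lidz(s); lidz(s2)
```

```text
t 53.72 p [0.6592 0.1566 0.1092] rot [ 3.136e+00 -1.000e-03  1.446e+00] F [-0.4 -0.4  7.8] w 0.0007
cmd [0.6567 0.1574 0.1049] [3.142 0.    1.449]
[ 72.54792772  50.53558692 109.22946951]
lid top at -y/+y edge, -x/+x edge: [np.float64(114.1), np.float64(116.6), np.float64(121.8), np.float64(108.9)] 590
lid top at -y/+y edge, -x/+x edge: [np.float64(113.7), np.float64(114.4), np.float64(121.5), np.float64(106.5)] 750
```

View pics/p7.png

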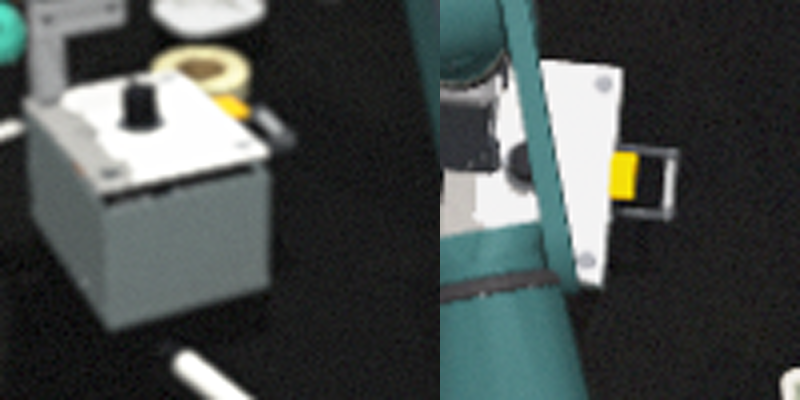

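carry_out(
  deltas="0 0 1 0 0 0 1; 0 0 2 0 0 0 1; 0 0 3 0 0 0 1; 0 0 4 0 0 0 1; 0 0 5 0 0 0 1; 0 0 6 0 0 0 1; 0 0 7 0 0 0 1; 0 0 7 0 0 0 1",
)

```text
time: 54.48
tool_pos: [0.6591, 0.1568, 0.1072]
ee_rot: [3.134, -0.002, 1.447]
wrist_force: [-7.6, -1.6, 21.3]
width: 0.0003
```

Run:
```python
from h import *
commit("0 0 7 0 0 0")
st(); print(tobox(tool()[0])); s,s2=two('p8'); lidz(s); lidz(s2)
```

```text
t 54.48 p [0.6591 0.1568 0.1072] rot [ 3.134e+00 -2.000e-03  1.447e+00] F [-7.6 -1.6 21.3] w 0.0003
cmd [0.6567 0.1574 0.0979] [3.142 0.    1.449]
[ 72.474381    50.67743655 107.15763837]
lid top at -y/+y edge, -x/+x edge: [np.float64(114.7), np.float64(114.5), np.float64(121.4), np.float64(107.8)] 605
lid top at -y/+y edge, -x/+x edge: [np.float64(113.6), np.float64(113.3), np.float64(121.0), np.float64(105.9)] 775
```

carry_out(
  deltas="0 0 2 0 0 0 1; 0 0 3 0 0 0 1; 0 0 3 0 0 0 1; 0 0 -20 0 0 0 1; 0 0 -48 0 0 0 1; 0 -30 -50 0 0 0 1; 0 -68 -50 0 0 0 1; 0 -105 -48 0 0 0 1",
)

```text
time: 55.25
tool_pos: [0.5532, 0.1696, 0.1475]
ee_rot: [3.139, -0.0, 1.446]
wrist_force: [-0.1, 1.3, 0.5]
width: 0.0004
```

carry_out(
  deltas="0 -30 2 0 0 0 1; 0 -35 8 0 0 0 1; 0 -35 14 0 0 0 1; 0 -35 20 0 0 0 1; 0 -35 26 0 0 0 1; 0 -35 32 0 0 0 1; 0 -35 38 0 0 0 1; 0 -35 42 0 0 0 1",
)

```text
time: 55.92
tool_pos: [0.5197, 0.1748, 0.106]
ee_rot: [3.141, -0.0, 1.447]
wrist_force: [-12.6, -2.7, 32.4]
width: 0.0008
```

Run:
```python
from h import *
commit("0 -105 -48 0 0 0"); commit("0 -35 42 0 0 0")
st(); print(tobox(tool()[0])); s,s2=two('p9'); lidz(s); lidz(s2)
```

```text
t 55.92 p [0.5197 0.1748 0.106 ] rot [ 3.141 -0.     1.447] F [-12.6  -2.7  32.4] w 0.0008
cmd [0.5178 0.1744 0.1039] [3.142 0.    1.449]
[-68.10524396  51.56511695 106.00850872]
lid top at -y/+y edge, -x/+x edge: [np.float64(107.6), np.float64(107.4), np.float64(107.6), np.float64(107.3)] 513
lid top at -y/+y edge, -x/+x edge: [np.float64(106.6), np.float64(106.3), np.float64(107.0), np.float64(106.0)] 984
```

View pics/p9.png

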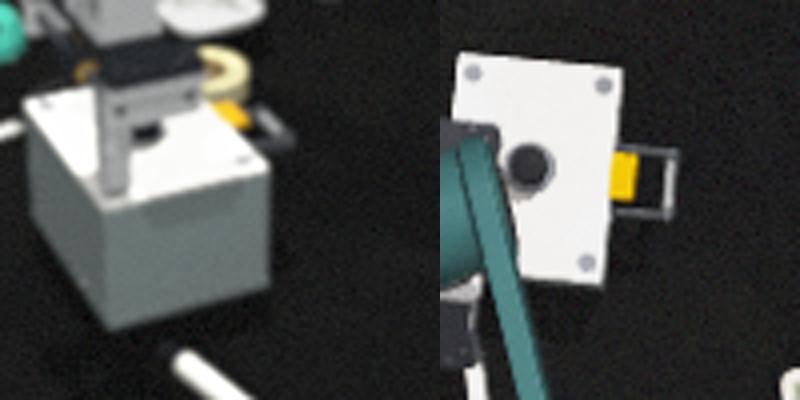

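Nearly flat all round. I press a again, then go round once more to be sure.

carry_out(
  deltas="0 0 1 0 0 0 1; 0 0 1 0 0 0 1; 0 0 -15 0 0 0 1; 0 0 -20 0 0 0 1; -30 0 -20 0 0 0 1; -65 0 -20 0 0 0 1; -98 0 -18 0 0 0 1; -103 0 -12 0 0 0 1",
)

```text
time: 56.68
tool_pos: [0.5068, 0.0684, 0.1167]
ee_rot: [3.14, 0.003, 1.444]
wrist_force: [-0.1, -0.2, 0.4]
width: 0.0005
```

carry_out(
  deltas="0 0 3 0 0 0 1; 0 0 7 0 0 0 1; 0 0 11 0 0 0 1; 0 0 14 0 0 0 1; 0 0 16 0 0 0 1; 0 0 17 0 0 0 1; 0 0 18 0 0 0 1; 0 0 18 0 0 0 1",
)

```text
time: 57.35
tool_pos: [0.5064, 0.0734, 0.106]
ee_rot: [3.139, 0.002, 1.45]
wrist_force: [-12.4, -3.4, 29.5]
width: 0.0004
```

Run:
```python
from h import *
commit("-103 0 -12 0 0 0"); commit("0 0 18 0 0 0")
st(); print(tobox(tool()[0])); s,s2=two('p10'); lidz(s); lidz(s2)
```

```text
t 57.35 p [0.5064 0.0734 0.106 ] rot [3.139e+00 2.000e-03 1.450e+00] F [-12.4  -3.4  29.5] w 0.0004
cmd [0.5052 0.0722 0.0979] [3.142 0.    1.449]
[-68.98171778 -50.64625673 106.03363001]
lid top at -y/+y edge, -x/+x edge: [np.float64(107.7), np.float64(107.2), np.float64(107.4), np.float64(107.5)] 757
lid top at -y/+y edge, -x/+x edge: [np.float64(105.9), np.float64(106.4), np.float64(105.9), np.float64(106.4)] 728
```

Corner a is at 106.0 mm under 30 N. I repeat for b, c and d.

carry_out(
  deltas="0 0 -15 0 0 0 1; 0 10 -25 0 0 0 1; 0 45 -25 0 0 0 1; 0 82 -25 0 0 0 1; 0 118 -25 0 0 0 1; 0 139 -22 0 0 0 1; 0 139 -16 0 0 0 1; 0 139 -10 0 0 0 1",
)

```text
time: 58.12
tool_pos: [0.6441, 0.0571, 0.1067]
ee_rot: [-3.139, 0.0, 1.45]
wrist_force: [-0.8, 1.0, -0.0]
width: 0.0004
```

carry_out(
  deltas="0 0 2 0 0 0 1; 0 0 5 0 0 0 1; 0 0 7 0 0 0 1; 0 0 8 0 0 0 1; 0 0 9 0 0 0 1; 0 0 10 0 0 0 1; 0 0 10 0 0 0 1; 0 0 10 0 0 0 1",
)

```text
time: 58.78
tool_pos: [0.644, 0.0571, 0.1061]
ee_rot: [3.135, -0.001, 1.45]
wrist_force: [-6.1, -0.6, 20.9]
width: 0.0006
```

carry_out(
  deltas="0 0 -15 0 0 0 1; 5 0 -25 0 0 0 1; 35 0 -25 0 0 0 1; 70 0 -25 0 0 0 1; 98 0 -23 0 0 0 1; 103 0 -18 0 0 0 1; 103 0 -12 0 0 0 1; 103 0 -8 0 0 0 1",
)

```text
time: 59.45
tool_pos: [0.6552, 0.1589, 0.1062]
ee_rot: [-3.139, -0.0, 1.45]
wrist_force: [-6.1, 2.5, 17.2]
width: 0.0005
```

carry_out(
  deltas="0 0 1 0 0 0 1; 0 0 3 0 0 0 1; 0 0 5 0 0 0 1; 0 0 6 0 0 0 1; 0 0 7 0 0 0 1; 0 0 8 0 0 0 1; 0 0 8 0 0 0 1; 0 0 8 0 0 0 1",
)

```text
time: 60.12
tool_pos: [0.6554, 0.1587, 0.1061]
ee_rot: [3.14, -0.004, 1.448]
wrist_force: [-11.0, 3.8, 23.3]
width: 0.0004
```

carry_out(
  deltas="0 0 -15 0 0 0 1; 0 -10 -25 0 0 0 1; 0 -45 -25 0 0 0 1; 0 -82 -25 0 0 0 1; 0 -118 -25 0 0 0 1; 0 -139 -22 0 0 0 1; 0 -139 -16 0 0 0 1; 0 -139 -10 0 0 0 1",
)

```text
time: 60.78
tool_pos: [0.5179, 0.1739, 0.1083]
ee_rot: [3.141, 0.001, 1.447]
wrist_force: [-0.4, 1.1, -0.1]
width: 0.0004
```

carry_out(
  deltas="0 0 2 0 0 0 1; 0 0 5 0 0 0 1; 0 0 7 0 0 0 1; 0 0 8 0 0 0 1; 0 0 9 0 0 0 1; 0 0 10 0 0 0 1; 0 0 10 0 0 0 1; 0 0 10 0 0 0 1",
)

```text
time: 61.45
tool_pos: [0.5182, 0.1739, 0.106]
ee_rot: [-3.141, 0.001, 1.447]
wrist_force: [-16.2, -3.2, 31.9]
width: 0.0005
```

Run:
```python
from h import *
for t in ("0 139 0 0 0 0","103 0 0 0 0 0","0 -139 0 0 0 0"): commit(t)
st(); print(tobox(tool()[0])); s,s2=two('p11'); lidz(s); lidz(s2)
```

```text
t 61.45 p [0.5182 0.1739 0.106 ] rot [-3.141e+00  1.000e-03  1.447e+00] F [-16.2  -3.2  31.9] w 0.0005
cmd [0.5178 0.1744 0.0979] [3.142 0.    1.449]
[-69.45410859  50.48074211 106.0172371 ]
lid top at -y/+y edge, -x/+x edge: [np.float64(107.3), np.float64(107.6), np.float64(107.7), np.float64(107.2)] 521
lid top at -y/+y edge, -x/+x edge: [np.float64(106.4), np.float64(106.5), np.float64(106.6), np.float64(106.3)] 974
```

All four corners read 106.0–106.1 mm under load. I retreat and check everything.

carry_out(
  deltas="0 0 -15 0 0 0 1; 0 0 -45 0 0 0 1; 0 0 -80 0 0 0 1; 0 0 -115 0 0 0 1; -20 0 -145 0 0 0 1; -55 0 -150 0 0 0 1; -95 0 -150 0 0 0 1; -135 0 -150 0 0 0 1",
)

```text
time: 62.22
tool_pos: [0.5034, 0.0389, 0.2491]
ee_rot: [3.14, 0.001, 1.448]
wrist_force: [0.2, 0.1, -0.7]
width: 0.0001
```

carry_out(
  deltas="-38 0 0 0 0 0 0.5; -77 0 0 0 0 0 0.5; -115 0 0 0 0 0 0.5; -150 0 0 0 0 0 0.5; -165 0 0 0 0 0 0.5; -165 0 0 0 0 0 0.5; -165 0 0 0 0 0 0.5; -165 0 0 0 0 0 0.5",
)

```text
time: 62.88
tool_pos: [0.4823, -0.1228, 0.2481]
ee_rot: [-3.14, -0.0, 1.448]
wrist_force: [0.3, -0.3, -0.1]
width: 0.0466
```

Run:
```python
from h import *
commit("-135 0 -150 0 0 0");commit("-165 0 0 0 0 0")
st(); s=snap('scene','f_s.png'); s2=snap('top','f_t.png'); lidz(s); lidz(s2); snap('wrist','f_w.png')
W,om=bar(s2); H=W[om]; print('bar',cv2.minAreaRect((H[:,:2]*1000).astype(np.float32)),np.median(H[:,2]))
for t in ('timer','tape_roll','marker'):
  for d in robot.place_of(s2,t)[:2]: print(t,round(d['p'],2),c2w(s2,d['at'])[0].round(3))
Q=tobox(cloud(s2))
for c in ((-70,-52),(70,-52),(70,52),(-70,52)):
  for x in (s,s2):
    Q=tobox(cloud(x)); k=(np.hypot(Q[...,0]-c[0],Q[...,1]-c[1])<14)&(Q[...,2]>95); print(c,np.median(Q[k][:,2]).round(1),end=' ')
```

```text
t 62.88 p [ 0.4823 -0.1228  0.2481] rot [-3.14  -0.     1.448] F [ 0.3 -0.3 -0.1] w 0.0466
cmd [ 0.4813 -0.1233  0.2479] [3.142 0.    1.449]
lid top at -y/+y edge, -x/+x edge: [np.float64(107.3), np.float64(107.4), np.float64(107.3), np.float64(107.4)] 777
lid top at -y/+y edge, -x/+x edge: [np.float64(106.7), np.float64(106.1), np.float64(106.4), np.float64(106.3)] 1423
bar ((511.7326354980469, -369.45947265625), (96.30636596679688, 18.711027145385742), 2.0508816242218018) 0.025546109166910233
timer 0.45 [ 0.385 -0.119  0.005]
tape_roll 0.57 [ 0.78  -0.061 -0.001]
marker 0.76 [ 0.387  0.167 -0.002]
(-70, -52) 107.3 (-70, -52) 107.1 (70, -52) 107.4 (70, -52) 106.6 (70, 52) 107.1 (70, 52) 106.7 (-70, 52) 106.7 (-70, 52) 105.8
```

View pics/f_s.png

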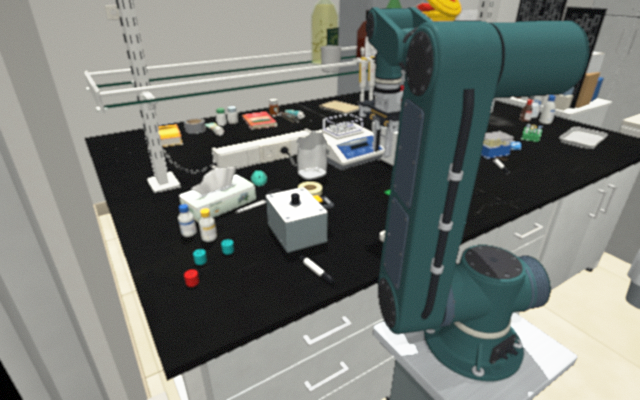

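View pics/f_t.png

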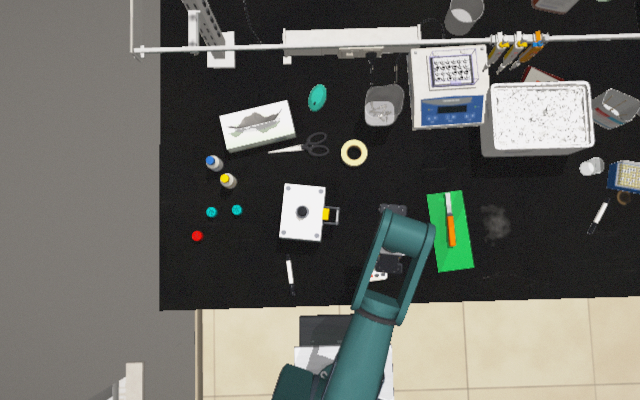

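The tab (327,214) is over the fulcrum, the bar lies on the mat (450,220), and the bystanders haven't moved. I average several frames to be sure of the corner heights.

Run:
```python
from h import *
for cam in ('top','scene'):
    A=[]
    for i in range(10):
        Q=tobox(cloud(snap(cam))); r=[]
        for c in ((-66,-48),(66,-48),(66,48),(-66,48)):
            k=(abs(Q[...,0]-c[0])<16)&(abs(Q[...,1]-c[1])<14)&(Q[...,2]>95); r.append(Q[k][:,2].mean())
        A.append(r)
    print(cam,np.mean(A,0).round(2),np.std(A,0).round(2)/3)
st()
```

```text
top [106.74 106.5  106.22 106.6 ] [0.14333333 0.08333333 0.20333333 0.13      ]
scene [106.81 107.7  106.75 106.39] [0.09333333 0.08333333 0.08666667 0.09      ]
t 64.18 p [ 0.4818 -0.1227  0.2486] rot [-3.141  0.     1.448] F [ 0.6 -0.  -0.5] w 0.0473
cmd [ 0.4813 -0.1233  0.2479] [3.142 0.    1.449]
```

The top view is flat within 0.5 mm, but the scene view has b about 1 mm higher. There is time, so I'll probe b by touch.

Run:
```python
from h import *
rows(bx(70,-52,.18),down(DY),1,6)
```

```text
32.8 23.3 11.3 0 0 0 1; 65.7 46.7 22.6 0 0 0 1; 98.5 70 33.9 0 0 0 1; 131.3 93.3 45.2 0 0 0 1; 164.2 116.6 56.6 0 0 0 1; 197 140 67.9 0 0 0 1; 197 140 67.9 0 0 0 1; 197 140 67.9 0 0 0 1
```

carry_out(
  deltas="28 20 0 0 0 0 1; 57 41 10 0 0 0 1; 86 61 20 0 0 0 1; 115 82 35 0 0 0 1; 144 102 50 0 0 0 1; 172 122 65 0 0 0 1; 197 140 85 0 0 0 1; 197 140 105 0 0 0 1",
)

```text
time: 64.85
tool_pos: [0.6475, 0.0603, 0.1415]
ee_rot: [3.141, -0.002, 1.453]
wrist_force: [-0.7, -0.6, -0.9]
width: 0.0008
```

carry_out(
  deltas="0 0 15 0 0 0 1; 0 0 25 0 0 0 1; 0 0 30 0 0 0 1; 0 0 32 0 0 0 1; 0 0 34 0 0 0 1; 0 0 35.5 0 0 0 1; 0 0 36.5 0 0 0 1; 0 0 37 0 0 0 1",
)

```text
time: 65.52
tool_pos: [0.6452, 0.0554, 0.1075]
ee_rot: [3.14, 0.0, 1.448]
wrist_force: [-0.0, -0.1, 0.1]
width: 0.0006
```

carry_out(
  deltas="0 0 1 0 0 0 1; 0 0 2 0 0 0 1; 0 0 3 0 0 0 1; 0 0 4 0 0 0 1; 0 0 5 0 0 0 1; 0 0 6 0 0 0 1; 0 0 7 0 0 0 1; 0 0 7 0 0 0 1",
)

```text
time: 66.18
tool_pos: [0.6453, 0.0555, 0.1062]
ee_rot: [3.137, 0.0, 1.448]
wrist_force: [-8.7, -1.3, 19.0]
width: 0.0007
```

Run:
```python
from h import *
for t in ("197 140 105 0 0 0","0 0 37 0 0 0","0 0 7 0 0 0"): commit(t)
st(); print(tobox(tool()[0]))
```

```text
t 66.18 p [0.6453 0.0555 0.1062] rot [3.137 0.    1.448] F [-8.7 -1.3 19. ] w 0.0007
cmd [0.6442 0.0552 0.0989] [3.142 0.    1.449]
[ 71.08091831 -51.52933844 106.16751384]
```

b was already down: no contact at 107.5 mm, and 106.2 mm at 19 N. I retreat, take a last look and hand in.

carry_out(
  deltas="0 0 -15 0 0 0 1; 0 0 -45 0 0 0 1; 0 0 -80 0 0 0 1; 0 0 -115 0 0 0 1; -20 0 -140 0 0 0 1; -55 0 -145 0 0 0 1; -95 0 -145 0 0 0 1; -135 0 -145 0 0 0 1",
)

```text
time: 66.85
tool_pos: [0.6287, -0.0791, 0.2463]
ee_rot: [3.139, 0.001, 1.45]
wrist_force: [0.8, -1.0, -0.1]
width: 0.0004
```

carry_out(
  deltas="-20 0 0 0 0 0 0.5; -40 0 0 0 0 0 0.5; -60 0 0 0 0 0 0.5; -60 0 0 0 0 0 0.5; -60 0 0 0 0 0 0.5; -60 0 0 0 0 0 0.5; -60 0 0 0 0 0 0.5; -60 0 0 0 0 0 0.5",
)

```text
time: 67.52
tool_pos: [0.6212, -0.1366, 0.2447]
ee_rot: [-3.141, 0.0, 1.45]
wrist_force: [-0.1, 0.7, 0.2]
width: 0.0467
```

Run:
```python
from h import *
A=[]
for i in range(8):
    s=snap('top','ff.png'); Q=tobox(cloud(s)); r=[]
    for c in ((-66,-48),(66,-48),(66,48),(-66,48)):
        k=(abs(Q[...,0]-c[0])<16)&(abs(Q[...,1]-c[1])<14)&(Q[...,2]>95); r.append(Q[k][:,2].mean())
    A.append(r)
print(np.mean(A,0).round(2)); W,om=bar(s); H=W[om]
if len(H): print('bar',cv2.minAreaRect((H[:,:2]*1000).astype(np.float32)))
st()
```

```text
[106.5  106.57 106.45 106.66]
bar ((512.071533203125, -369.7796630859375), (96.88396453857422, 19.807701110839844), 1.5267530679702759)
t 67.92 p [ 0.621  -0.1377  0.2446] rot [-3.141  0.     1.448] F [ 0.7 -0.7 -0. ] w 0.0469
cmd [0.6442 0.0552 0.0989] [3.142 0.    1.449]
```

View pics/ff.png

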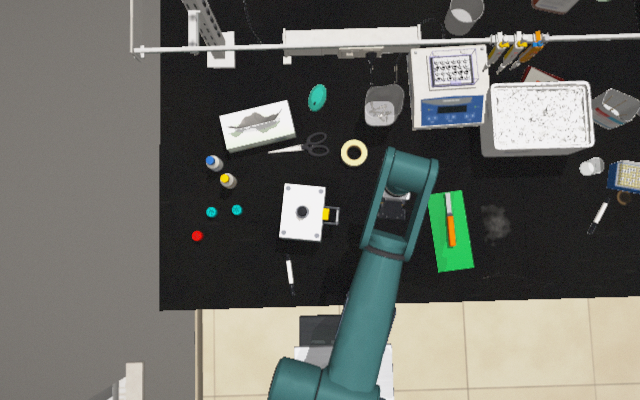

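The four corners are level at 106.5–106.7 mm, the bar is on the mat (450,220), and the arm is clear.

```bash
python3 -c "
from bench import robot
print(robot.close_job())"
```

```text
the job is handed in; nothing more can be done
None
```

I finished the whole job in about 68 s of robot time and handed it in; the interface gives no verdict.

**What I did:**
- I pried the tab edge up about 10 mm over the fulcrum, then laid the pry bar back on the green mat.
- I tilted the lid off and set it on the bench. All four canisters were there (two orange, two blue), and I stood them upright inside the box.
- I put the lid back with its tab over the fulcrum and pressed the corners one after another, twice round.

**Last checks:**
- **Lid:** each corner read 106.0–106.2 mm under load. The averaged top view afterwards gave 106.5–106.7 mm at all four, level to within 0.2 mm.
- **Canisters:** all four looked upright in the wrist picture taken before the lid went back on. They can't be seen now.
- **Pry bar and bystanders:** the bar is on the mat. The timer, tape roll and marker measured within about 4 mm of where they started, which is within the measurement error.

**What disagreed or went wrong:**
- The scene camera read corner b about 1 mm higher than the top camera did. I probed it by touch: there was no contact at 107.5 mm and it sat at 106.2 mm under 19 N, so it was already down.
- While first going down to pick up the pry bar, the fingers overshot and pressed the mat with a reading of about 46 N up and 50 N overall, before settling. It was the fingertips, not the arm or gripper body, and well under the 120 N wrist limit.

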